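# Stand the toppled gift boxes back in the display rack

### The job

The small gift boxes have toppled over on the counter. Turn the black ball knob of the display rack counter-clockwise until the brass retaining rail is fully open, stand every gift box upright, bow up and square, on the rack's shelf between the rail and the back board, then turn the knob back clockwise until the rail is fully closed and holds the boxes in. Leave the green tin and the two standing jars near the work where they are.

Things in the scene. Friction and masses are not known exactly. Their poses are not given: they have to be found in the camera images.
- ball_knob (a joint): turn of the rack's ball knob, rad: 0 = rail fully closed (stop), 2.6 = rail fully open (stop); grows counter-clockwise seen from above. Geared to the rail: 17.3 mm per rad, 45 mm in all. Starts within 0.4 of closed, stays where left, takes about 0.15 N m to turn. The ball is polished (friction about 0.4): fingers closed above or below its widest part slide off.
- ball_centre (a point): centre of the smooth black ball of the knob, 50 mm diameter, 95 mm above the counter, on a 16 mm steel neck over the dark gear housing (top 34 mm, brass collar 38 mm above the counter) at the right-hand end of the rack as seen from the robot. z is the axis of turning; x and y turn with the knob.
- rack_shelf (a point): middle of the top face of the fixed wooden rack's shelf, 18 mm above the counter. x points to the back board, y along the shelf away from the knob, z up. Clear over y = -127 to +127 mm; ball axis at x = 0, y = -172 mm. The back board's front face is at x = +55 mm, top 50 mm above the shelf; a strip 12 mm high ends the shelf.
- rail_mid (a point): middle of the inner (back) face of the brass retaining rail, level with its top, 26 mm above the shelf. The rail is 9 mm thick, runs along the shelf (y) and slides along x: 70 mm in front of the back board when closed, 115 mm when fully open. It moves only with the knob (it yields to a push of about 9 N) and pushes standing boxes along gently, squaring them up.
- box_1_centre (a point): small blue gift box with a pale ribbon and bow on its lid: 64 mm wide each way, 50 mm tall without the bow (the soft-looking bow stands 14 mm higher and is no obstacle), about 100 g; at the start it lies toppled on one side on the counter. All the gift boxes are alike. This point is the box's centre, 25 mm above its underside; its z axis runs from the underside to the bow, x and y square to the sides. May be absent.
- box_2_centre (a point): small blue gift box with a pale ribbon and bow on its lid: 64 mm wide each way, 50 mm tall without the bow (the soft-looking bow stands 14 mm higher and is no obstacle), about 100 g; at the start it lies toppled on one side on the counter. All the gift boxes are alike. This point is the box's centre, 25 mm above its underside; its z axis runs from the underside to the bow, x and y square to the sides. May be absent.
- box_3_centre (a point): small blue gift box with a pale ribbon and bow on its lid: 64 mm wide each way, 50 mm tall without the bow (the soft-looking bow stands 14 mm higher and is no obstacle), about 100 g; at the start it lies toppled on one side on the counter. All the gift boxes are alike. This point is the box's centre, 25 mm above its underside; its z axis runs from the underside to the bow, x and y square to the sides. May be absent.
- honey: squat amber jar with a gold lid, 54 mm diameter, 75 mm tall, standing; origin at the centre of its underside. To be left alone.
- tin: round dark green tin, 69 mm diameter, 42 mm tall; origin at the centre of its underside. To be left alone.
- hat_box: large round purple hat box standing on edge in the middle of the counter, between the toppled gift boxes (left) and the rack (right); fixed. It reaches 240 mm above the counter and lies within x = 0.41 to 0.57, y = -0.11 to 0.15 m. Pass over it or in front of it. Origin near the middle of its foot.
- cream: small jar with a white lid, 50 mm diameter, 60 mm tall, standing; origin at the centre of its underside. To be left alone.
There are look-alikes about, which are no part of the job. Leave any red look-alike of the part that bears box_1_centre alone.

How it is judged:
By the outcome, as a careful person would: the job done as asked, in the order asked, and still so for the second after the job is handed in, with the robot touching nothing.
Of box_1, box_2, box_3 only 2 to 3 are there at a start; the rules pass over those that are not, and their reading is None.
At some moment in a run one of box_1, box_2, box_3 may be knocked a few centimetres aside while the robot is not near it.
Once in a run the grip may slacken for a moment while it holds something.
It also fails if it takes over 210 s, if anything falls off the work surface, if the arm or the gripper's body presses on something with over 40 N, if the wrist force passes 120 N, or if a joint passes its speed limit or range.

### The arm

A 6-joint arm with a two-finger parallel gripper is mounted at the origin on a cart in front of the work surface, level with it; the furniture and walls round the work are solid. World frame = base frame: x ahead of the robot, y to its left, z up, the work surface at z = 0. Lengths are in m, angles in rad, forces in N, time in s.
With the tool pointing down it reaches from about 0.375 to 0.9 m from the base axis. Payload 3.1 kg.
Tool frame: the origin (TCP) lies at the very end of the fingers, on their centre line; the grasp point (between the pads) lies 19 mm behind it (robot.grip_depth is the distance from the TCP to the grasp point, in m); z points along the fingers, y is the direction in which the jaws open and shut (so a half turn about z gives the same grasp; the last joint's range is limited). The gripper opens to 87 mm and grips with 3 to 60 N. Pads are 19 mm wide; open, the fingers measure 117 mm over their backs; the gripper's body (75 mm by 190 mm) begins 51 mm behind the grasp point.
Start: joints at [0.929, 0.527, 1.433, -0, 1.181, -0.178], TCP at [0.279, 0.559, 0.223] pointing down, gripper open.
Joint ranges: [-3.08, 3.08], [-0.75, 2.2], [0.22, 2.44], [-1.43, 4.57], [0, 2.65], [-2.85, 2.85]. Speed limits (rad/s): [2.79, 2.79, 3.14, 3.14, 3.14, 3.14].

### API

Orientations are given as a unit quaternion [x, y, z, w].
In Python, from rig import robot gives the robot as it stands.
- The arm moves only by the tool drive_tool, never from a script. Its argument "series" is a list of rows, each a list of 7 numbers: the shift along the tool's x, y, z in m, then the turn, a rotation vector about the tool's x, y, z in degrees, then the opening, from 0 (shut) to 1 (fully open). A call has 1 to 5 rows; each row shifts and turns the commanded pose from where the row before left it, along the tool's axes as they then stand; what a row does not reach is not made up. A row lasts 1/8 s, in which the tool goes at most 62.5 mm and 10.7 degrees, less where a joint would pass 70% of its speed; a pose out of reach is approached as far as the arm can. A call is refused whole if a number of a shift passes 0.0625 or a number of a turn 10.7, either way. A call with a gripper value outside its range is refused whole. The fingers move at their own pace and stop on an object; "squeeze" is the grip in N (left out, the last holds). Time passes only in rows, so rows that do not move let the fingers close. It gives the time, the measured TCP pose, the force and the opening at its end, in the units of the state.
- robot.get_obs(): the state, without advancing time (a new reading comes with each control period).
- robot.camera(name): name is "scene" or "side" or "wrist"; returns (picture, depth): 384x512x3 uint8, blue, green, red; 384x512 float32, m along the optical axis (not along the pixel's ray), 0 where there is no reading.
- robot.camera_model(name): a dict with "fx", "fy", "cx", "cy" (pixels), "k1" (the pictures are not rectified: a ray, as slopes to the right and down, at radius r is drawn at 1 + k1 r^2 times it, then the intrinsics apply), "R" (3x3) and "t" (3): a world point X has camera coordinates R X + t. Camera axes: x right, y down, z forward; pixel columns grow to the right and rows downward; lengths in m; the calibration is good to about 2 mm. A picture is of the moment at which its call begins: read the wrist's pose just before it. camera_model takes no time and is no camera call; for the wrist camera it gives the pose at the moment of the call.
- robot.hand_in(): hands the job in, once; it reports no verdict.
The state is a dict: "time": time; "q": joint angles; "joint_velocities": joint speeds; "joint_torque": joint torques, N m; "position": TCP position; "tool_rot": TCP orientation; "ft_force": force on the tool from outside, world axes, zero at the start; "moment": the same for the moment, N m; "grip_width": finger opening in m.
Only numpy, scipy, OpenCV 4.12 (cv2) and the standard library are available. Lean on these libraries where they do the work, as an engineer would, in place of code of your own. Each camera call takes 0.05 s, during which the arm holds its last target. There are 200 camera calls.

## Working session

There is one attempt and no reset: what is moved stays moved. The work goes in short steps, Python scripts to look and compute and a tool call to move; the robot and the scene stay as the last step left them, time stands still between calls to the robot, and variables do not carry over. Pictures are saved under pics/ and viewed, about 12 in all and at most 16, crops included, and the job is handed in when it is done.

Besides the shell and the picture viewer there is one more tool, called after "Call:" as name(argument=value, ...), one argument or row to a line, values as JSON. drive_tool: Moves the arm, as the interface text tells. Its arguments: {"type":"object","properties":{"series":{"type":"array"},"squeeze":{"type":"number"}},"required":["series"]}

```bash
ls; mkdir -p pics; cat > h.py <<'E'
import numpy as np, cv2
from rig import robot
from scipy.spatial.transform import Rotation as Ro
np.set_printoptions(precision=4,suppress=True)
def cloud(name):
    m=robot.camera_model(name); im,d=robot.camera(name)
    h,w=d.shape; u,v=np.meshgrid(np.arange(w),np.arange(h))
    K=np.array([[m['fx'],0,m['cx']],[0,m['fy'],m['cy']],[0,0,1]])
    p=cv2.undistortPoints(np.stack([u,v],-1).reshape(-1,1,2).astype(np.float64),K,np.array([m['k1'],0,0,0,0.]))[:,0]
    X=np.c_[p,np.ones(len(p))]*d.reshape(-1,1)
    P=(X-np.array(m['t']))@np.array(m['R'])
    P[d.ravel()==0]=np.nan
    return im,P.reshape(h,w,3)
def save(name,im,crop=None,s=1):
    if crop: im=im[crop[1]:crop[3],crop[0]:crop[2]]
    cv2.imwrite('pics/'+name,cv2.resize(im,None,fx=s,fy=s,interpolation=cv2.INTER_CUBIC))
E
python3 - <<'E'
from h import *
o=robot.get_obs();print(o)
ims=[]
for n in('scene','side'):
    im,P=cloud(n);np.savez(n,im=im,P=P);ims.append(im)
    save(n+'0.png',im,s=1.5)
E
```

```text
pics
{'time': 0.0, 'q': array([ 0.9295,  0.5285,  1.4339, -0.    ,  1.1814, -0.1785]), 'joint_velocities': array([-0.0008,  0.0013, -0.0022, -0.0002, -0.0003,  0.0006]), 'joint_torque': array([  0.0006, -44.0041, -17.6594,   0.0633,   0.0583,  -0.0002]), 'position': array([0.2786, 0.5587, 0.2216]), 'tool_rot': array([ 0.2293,  0.9734, -0.001 , -0.0004]), 'ft_force': array([-0.5555,  0.22  , -0.3048]), 'moment': array([-0.0123,  0.0065,  0.0378]), 'grip_width': 0.08702183131824905}
```

View pics/scene0.png

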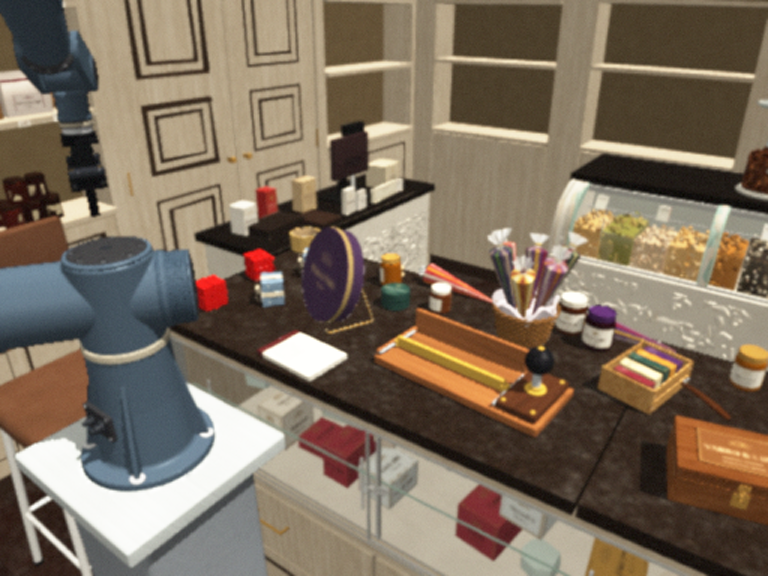

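View pics/side0.png

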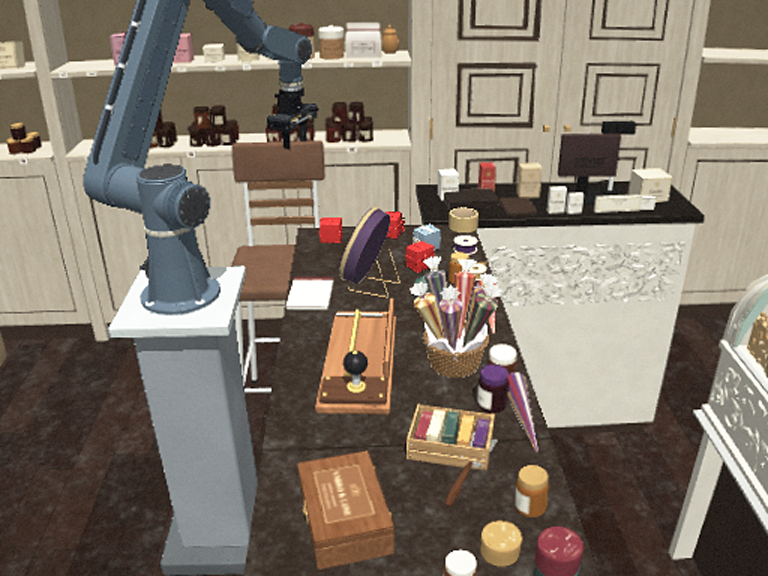

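The scene shows a blue box at about (270,289), red look-alikes at (210,293) and (260,264), the hat box at (332,277), and the rack with the ball at (540,358). The side view shows a blue box at (425,235) and reds at (331,230), (395,223) and (420,257). Next I'll measure all of these.

```bash
python3 - <<'E'
from h import *
for n in('scene','side'):
    z=np.load(n+'.npz');im,P=z['im'],z['P'];hsv=cv2.cvtColor(im,cv2.COLOR_BGR2HSV)
    on=(P[...,2]>-.0)&(P[...,2]<.2)&(P[...,0]>.2)&(P[...,0]<1.1)&(abs(P[...,1])<.9)
    H,S,V=cv2.split(hsv)
    for c,mk in(('blue',(H>90)&(H<120)&(S>40)&(V>90)),('red',((H<6)|(H>174))&(S>200)&(V>120)),('black',(V<45)&(P[...,2]>.07)&(P[...,2]<.13)),('brass',(H>22)&(H<32)&(S>140)&(P[...,2]>.03)&(P[...,2]<.06)),('wood',(H>4)&(H<18)&(S>120)&(P[...,2]>.055)&(P[...,2]<.08)),('green',(H>60)&(H<90)&(S>80)&(P[...,2]>.03)),('all high',(P[...,2]>.03))):
        k,l,st,ce=cv2.connectedComponentsWithStats((mk&on).astype(np.uint8))
        for i in range(1,k):
            if st[i,4]>40:
                q=P[l==i];print(n,c,st[i],'px',ce[i].round(),'med',np.median(q,0),'min',np.percentile(q,3,0),'max',np.percentile(q,97,0))
E
```

```text
scene blue [175 187  13   7  75] px [181. 190.] med [0.4764 0.1861 0.0536] min [0.4577 0.1712 0.0421] max [0.4907 0.1984 0.0618]
scene blue [175 199  14   5  55] px [182. 201.] med [0.4733 0.185  0.0105] min [0.4551 0.17   0.0036] max [0.4888 0.1995 0.0194]
scene red [163 166  20  20 267] px [172. 175.] med [0.5614 0.3226 0.047 ] min [0.5431 0.3038 0.0034] max [0.6089 0.3747 0.0639]
scene red [131 184  21  23 373] px [141. 195.] med [0.3828 0.2893 0.0398] min [0.3581 0.2815 0.0041] max [0.4154 0.3228 0.0636]
scene black [350 233  19  17 206] px [359. 241.] med [ 0.4463 -0.4746  0.1012] min [ 0.4384 -0.4945  0.0843] max [ 0.4617 -0.455   0.1157]
scene brass [270 226  65  28 108] px [302. 239.] med [ 0.455  -0.3134  0.043 ] min [ 0.4454 -0.405   0.041 ] max [ 0.4672 -0.2029  0.0458]
scene wood [  8 155  35  17 216] px [ 25. 163.] med [0.2645 0.8789 0.0674] min [0.204  0.8711 0.0554] max [0.336  0.8876 0.0787]
scene wood [327 203  43  17 229] px [347. 214.] med [ 0.621  -0.3712  0.0682] min [ 0.6092 -0.422   0.0557] max [ 0.6579 -0.3066  0.078 ]
scene wood [372 203  19   6  55] px [380.
[... 5211 characters left out ...]
[319 230  33  43 936] px [335. 251.] med [ 0.7591 -0.5013  0.064 ] min [ 0.7134 -0.5341  0.0317] max [ 0.8032 -0.4166  0.083 ]
side all high [ 271  270   59   36 1475] px [300. 287.] med [ 0.6364 -0.6335  0.0477] min [ 0.5652 -0.6836  0.0323] max [ 0.7116 -0.5671  0.0578]
side all high [ 198  301   65   71 3290] px [229. 336.] med [ 0.4415 -0.8201  0.0652] min [ 0.3769 -0.891   0.0362] max [ 0.5069 -0.7137  0.0691]
side all high [344 310  22  28 499] px [354. 323.] med [ 0.7537 -0.7991  0.067 ] min [ 0.7323 -0.8116  0.0329] max [ 0.778  -0.7635  0.0767]
side all high [321 347  27  20 424] px [334. 357.] med [ 0.6891 -0.8762  0.0359] min [ 0.6608 -0.8978  0.0323] max [ 0.7173 -0.8486  0.0394]
```

```bash
python3 - <<'E'
from h import *
from scipy.optimize import least_squares
for n in('scene','side'):
    z=np.load(n+'.npz');im,P=z['im'],z['P'];hsv=cv2.cvtColor(im,cv2.COLOR_BGR2HSV);H,S,V=cv2.split(hsv)
    x,y,zz=P[...,0],P[...,1],P[...,2]
    b=P[(np.hypot(x-.465,y+.475)<.04)&(zz>.082)&(zz<.125)]
    f=least_squares(lambda c:np.linalg.norm(b-c,axis=1)-.025,[.465,-.475,.095],loss='soft_l1',f_scale=.001).x
    print(n,'ball',f,len(b))
    def line(m,nm):
        q=P[m]
        if len(q)<20:return
        vx,vy,x0,y0=cv2.fitLine(q[:,:2].astype(np.float32),cv2.DIST_HUBER,0,.001,.001).ravel()
        if vy<0:vx,vy=-vx,-vy
        r=(q[:,:2]-[x0,y0])@[vy,-vx]; s=(q[:,:2]-[x0,y0])@[vx,vy]
        # offset of the ball from line, along shelf normal
        print(nm,len(q),'ang',np.degrees(np.arctan2(-vx,vy)),'ball offset x',-(f[:2]-[x0,y0])@[vy,-vx],'res',np.percentile(r,[3,50,97]),'y ext rel ball',np.percentile(s,[1,99])-(f[:2]-[x0,y0])@[vx,vy],'z',np.median(q[:,2]))
    rk=(x>.36)&(x<.6)&(y>-.45)&(y<-.15)
    line(rk&(H>20)&(H<34)&(S>110)&(zz>.0405)&(zz<.048),'rail top')
    line(rk&(x>.5)&(zz>.066)&(zz<.071),'board top')
    line(rk&(x>.5)&(zz>.035)&(zz<.062)&(H<20)&(S>100),'board front')
E
```

```text
scene ball [ 0.4646 -0.4709  0.0941] 293
rail top 168 ang -5.000222 ball offset x -0.02429864997038267 res [-0.0045 -0.0005  0.0057] y ext rel ball [0.0547 0.287 ] z 0.04249356776282543
board top 116 ang -5.05125 ball offset x 0.056822185126140685 res [-0.0042  0.0003  0.0047] y ext rel ball [0.0516 0.3021] z 0.06727163003185067
board front 585 ang -5.10904 ball offset x 0.054210912874659324 res [-0.0033  0.      0.003 ] y ext rel ball [0.0529 0.307 ] z 0.04875634332287082
side ball [ 0.4623 -0.4688  0.0947] 209
board top 93 ang -5.215939 ball offset x 0.06042993477663123 res [-0.0046  0.0002  0.0043] y ext rel ball [0.0464 0.3015] z 0.06803611368013628
board front 56 ang -6.0490036 ball offset x 0.061439850218984286 res [-0.0151  0.0002  0.0031] y ext rel ball [0.025  0.3096] z 0.04776282754561681
```

Blue boxes sit near (0.49,0.20) and (0.67,0.22), and the rack is at about -5° yaw. I'll move over the boxes for a close look on the way.

Call:
drive_tool(
  series=[
    [-0.0375,-0.031,-0.03,0,0,0,1],
    [-0.0375,-0.031,-0.03,0,0,0,1],
    [-0.0375,-0.031,-0.03,0,0,0,1],
    [-0.0375,-0.031,-0.03,0,0,0,1],
    [-0.0375,-0.031,-0.03,0,0,0,1],
  ],
)

```text
time: 0.72
position: [0.3777, 0.3352, 0.3731]
tool_rot: [0.229, 0.973, -0.0, -0.0]
ft_force: [1.1, 0.4, 0.1]
grip_width: 0.0872
```

Call:
drive_tool(
  series=[
    [-0.0375,-0.031,-0.03,0,0,0,1],
    [-0.0375,-0.031,-0.03,0,0,0,1],
    [0,0,0,0,0,0,1],
    [0,0,0,0,0,0,1],
  ],
)

```text
time: 1.23
position: [0.4163, 0.2479, 0.4317]
tool_rot: [0.23, 0.973, -0.0, -0.001]
ft_force: [0.1, 0.3, 0.6]
grip_width: 0.0872
```

```bash
cat >> h.py <<'E'
def down(yaw):  # tool down, jaws (tool y) at yaw from world x
    y=np.array([np.cos(yaw),np.sin(yaw),0]); z=np.array([0,0,-1.]); return np.c_[np.cross(y,z),y,z]
def plan(p,R=None):
    "shift in the present tool axes and turn (deg) to reach TCP p, R"
    o=robot.get_obs(); R0=Ro.from_quat(o['tool_rot']).as_matrix(); R=R0 if R is None else R
    d=np.array(p)-o['position']
    print('now',o['position'],'t',round(o['time'],2),'q',o['q'],'w',round(o['grip_width'],4))
    print('shift mm, before turn',1000*R0.T@d,'after turn',1000*R.T@d,'turn deg',np.degrees(Ro.from_matrix(R0.T@R).as_rotvec()))
E
python3 - <<'E'
from h import *
print(robot.get_obs()['position'],robot.camera_model('wrist')['R'])
im,P=cloud('wrist');np.savez('w1',im=im,P=P);save('w1.png',im,s=1.5)
E
```

```text
[0.4163 0.2479 0.4317] [[ 0.4467  0.8947 -0.0012]
 [ 0.8573 -0.4276  0.2867]
 [ 0.256  -0.1291 -0.958 ]]
```

View pics/w1.png

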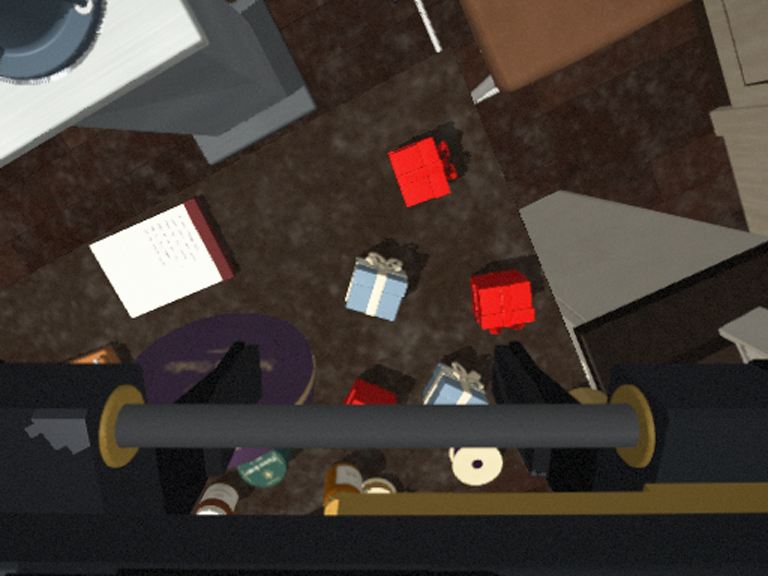

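The wrist view shows two blue boxes: A at (377,288) and B at (455,385), partly behind the gripper, both with bows toward the image top. The red look-alikes are at (420,172), (503,300) and (370,390), and I'll leave them alone. I don't see a third blue box. Knob first.

```bash
cat >> h.py <<'E'
def rows(p,R,n,op=1,turnfrac=None):
    "n equal rows moving straight to p while turning to R; prints them rounded"
    o=robot.get_obs(); R0=Ro.from_quat(o['tool_rot']); R=R0 if R is None else Ro.from_matrix(R)
    rv=(R0.inv()*R).as_rotvec()/n; d=(np.array(p)-o['position'])/n; Rc=R0
    print('now',o['position'],'t',round(o['time'],2),'q',o['q'],'step',np.linalg.norm(d),np.degrees(np.linalg.norm(rv)))
    for i in range(n):
        print([round(float(v),4) for v in Rc.inv().apply(d)]+[round(float(v),2) for v in np.degrees(rv)]+[op])
        Rc=Rc*Ro.from_rotvec(rv)
E
python3 - <<'E'
from h import *
z=np.load('w1.npz');im,P=z['im'],z['P'];H,S,V=cv2.split(cv2.cvtColor(im,cv2.COLOR_BGR2HSV))
m=((H>90)&(H<120)&(S>40)&(V>90)&(P[...,2]>.05)&(P[...,2]<.08)&(P[...,1]>.1)).astype(np.uint8)
k,l,st,ce=cv2.connectedComponentsWithStats(cv2.morphologyEx(m,cv2.MORPH_CLOSE,np.ones((9,9),np.uint8)))
for i in range(1,k):
    if st[i,4]>80:
        q=P[(l==i)&(P[...,2]>.055)&(P[...,2]<.072)];r=cv2.minAreaRect((q[:,:2]*1000).astype(np.float32));print(ce[i],r,np.median(q[:,2]))
p=[.4635,-.470,.2]
plan(p,down(-2.14))
# go with turn in two halves: yaw -0.45 mid
mid=[.44,-.11,.42]
rows(mid,down(-.52),9)
E
```

```text
[250.4013 195.5868] ((493.06732177734375, 207.50869750976562), (61.44514846801758, 49.88339614868164), 46.55280303955078) 0.0637393576418141
[303.1429 263.6303] ((667.0330200195312, 238.1197509765625), (61.90988540649414, 33.035491943359375), 37.57231903076172) 0.06396425323948368
now [0.416  0.2483 0.4314] t 1.27 q [ 0.3066  0.1404  1.4444  0.0006  1.5594 -0.802 ] w 0.087
shift mm, before turn [-363.3454 -621.4636  231.4091] after turn [427.1851 579.454  231.372 ] turn deg [   0.1945   -0.1334 -173.8647]
now [0.416  0.2483 0.4314] t 1.27 q [ 0.3066  0.1404  1.4444  0.0006  1.5594 -0.802 ] step 0.039923635460302385 10.368449200730616
[-0.0201, -0.0344, 0.0013, -0.02, -0.0, 10.37, 1]
[-0.026, -0.0303, 0.0013, -0.02, -0.0, 10.37, 1]
[-0.031, -0.0251, 0.0012, -0.02, -0.0, 10.37, 1]
[-0.035, -0.0191, 0.0012, -0.02, -0.0, 10.37, 1]
[-0.0379, -0.0125, 0.0012, -0.02, -0.0, 10.37, 1]
[-0.0395, -0.0054, 0.0012, -0.02, -0.0, 10.37, 1]
[-0.0399, 0.0018, 0.0012, -0.02, -0.0, 10.37, 1]
[-0.0389, 0.0089, 0.0012, -0.02, -0.0, 10.37, 1]
[-0.0367, 0.0158, 0.0013, -0.02, -0.0, 10.37, 1]
```

Call:
drive_tool(
  series=[
    [-0.0201,-0.0344,0.001,0,0,10.4,1],
    [-0.026,-0.0303,0.001,0,0,10.4,1],
    [-0.031,-0.0251,0.001,0,0,10.4,1],
    [-0.035,-0.0191,0.001,0,0,10.4,1],
    [-0.0379,-0.0125,0.001,0,0,10.4,1],
  ],
)

```text
time: 1.9
position: [0.4291, 0.0492, 0.4263]
tool_rot: [0.634, 0.773, -0.001, -0.001]
ft_force: [0.1, 0.6, -0.4]
grip_width: 0.087
```

Call:
drive_tool(
  series=[
    [-0.0395,-0.0054,0.001,0,0,10.4,1],
    [-0.0399,0.0018,0.001,0,0,10.4,1],
    [-0.0389,0.0089,0.001,0,0,10.4,1],
    [-0.0367,0.0158,0.001,0,0,10.4,1],
  ],
)

```text
time: 2.4
position: [0.4398, -0.11, 0.4222]
tool_rot: [0.867, 0.498, -0.001, -0.001]
ft_force: [0.6, -0.1, -0.3]
grip_width: 0.087
```

```bash
python3 - <<'E'
from h import *
rows([.4635,-.470,.25],down(-2.14),10)
E
```

```text
now [ 0.4398 -0.11    0.4222] t 2.4 q [-0.4928  0.0925  1.5243  0.0005  1.5276  0.0361] step 0.03997838420543941 9.230767308387643
[-0.0299, 0.0203, 0.0172, -0.01, 0.01, 9.23, 1]
[-0.0263, 0.0248, 0.0172, -0.01, 0.01, 9.23, 1]
[-0.0219, 0.0287, 0.0172, -0.01, 0.01, 9.23, 1]
[-0.0171, 0.0318, 0.0172, -0.01, 0.01, 9.23, 1]
[-0.0117, 0.0341, 0.0172, -0.01, 0.01, 9.23, 1]
[-0.0061, 0.0356, 0.0172, -0.01, 0.01, 9.23, 1]
[-0.0003, 0.0361, 0.0172, -0.01, 0.01, 9.23, 1]
[0.0055, 0.0357, 0.0172, -0.01, 0.01, 9.23, 1]
[0.0111, 0.0343, 0.0172, -0.01, 0.01, 9.23, 1]
[0.0165, 0.0321, 0.0172, -0.01, 0.01, 9.23, 1]
```

Call:
drive_tool(
  series=[
    [-0.0299,0.0203,0.0172,0,0,9.23,1],
    [-0.0263,0.0248,0.0172,0,0,9.23,1],
    [-0.0219,0.0287,0.0172,0,0,9.23,1],
    [-0.0171,0.0318,0.0172,0,0,9.23,1],
    [-0.0117,0.0341,0.0172,0,0,9.23,1],
  ],
)

```text
time: 3.02
position: [0.4531, -0.2897, 0.3355]
tool_rot: [0.993, 0.118, -0.001, -0.001]
ft_force: [-0.2, 0.5, 0.6]
grip_width: 0.0869
```

Call:
drive_tool(
  series=[
    [-0.0061,0.0356,0.0172,0,0,9.23,1],
    [-0.0003,0.0361,0.0172,0,0,9.23,1],
    [0.0055,0.0357,0.0172,0,0,9.23,1],
    [0.0111,0.0343,0.0172,0,0,9.23,1],
    [0.0165,0.0321,0.0172,0,0,9.23,1],
  ],
)

```text
time: 3.65
position: [0.4663, -0.4695, 0.2492]
tool_rot: [0.96, -0.28, -0.001, -0.001]
ft_force: [0.5, 0.8, 0.3]
grip_width: 0.0874
```

```bash
python3 - <<'E'
from h import *
from scipy.optimize import least_squares
im,P=cloud('wrist');save('w2.png',im,s=1.2)
x,y,zz=P[...,0],P[...,1],P[...,2]
m=(np.hypot(x-.4635,y+.47)<.04)&(zz>.085)&(zz<.125);b=P[m]
print(len(b))
if len(b)>20: print(least_squares(lambda c:np.linalg.norm(b-c,axis=1)-.025,[.465,-.475,.095],loss='soft_l1',f_scale=.001).x)
plan([.4635,-.470,.25],down(-2.14))
E
```

```text
1830
[ 0.4636 -0.4692  0.0963]
now [ 0.4655 -0.4741  0.2462] t 3.7 q [-0.9615  0.5605  1.298  -0.002   1.2853  1.1848] w 0.0871
shift mm, before turn [-3.8799 -2.3633 -3.7809] after turn [-3.8556 -2.3893 -3.7894] turn deg [ 0.0535  0.1593 -0.333 ]
```

View pics/w2.png

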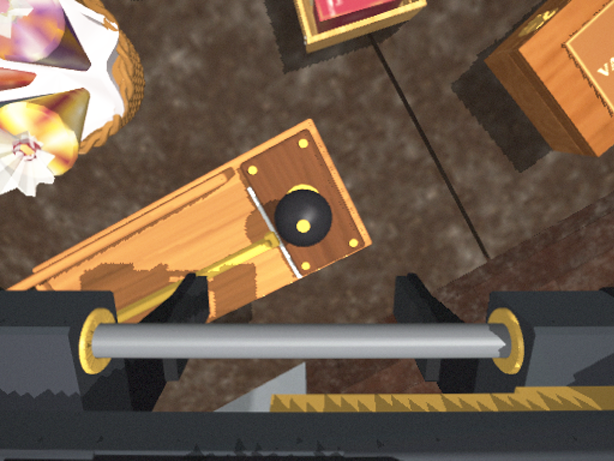

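The wrist view shows the ball at (302,218), measured at (0.4636,-0.4692), with the rail and housing below it. Descending.

Call:
drive_tool(
  series=[
    [0,0,0.035,0,0,0,1],
    [0,0,0.035,0,0,0,1],
    [0,0,0,0,0,0,1],
    [0,0,0,0,0,0,1],
  ],
)

```text
time: 4.2
position: [0.4663, -0.4701, 0.182]
tool_rot: [0.96, -0.278, 0.0, 0.0]
ft_force: [0.4, -0.4, -0.2]
grip_width: 0.0872
```

```bash
python3 - <<'E'
from h import *
plan([.4637,-.4695,.077],down(-2.14))
E
```

```text
now [ 0.4663 -0.4701  0.182 ] t 4.2 q [-0.958   0.6213  1.3724  0.0001  1.1473  1.1768] w 0.0872
shift mm, before turn [ -2.6185   0.8487 105.0313] after turn [ -2.5513   0.8731 105.0328] turn deg [ 0.006  -0.0342  0.2969]
```

Call:
drive_tool(
  series=[
    [-0.0026,0.0008,0.035,0,0,0,1],
    [0,0,0.035,0,0,0,1],
    [0,0,0.035,0,0,0,1],
    [0,0,0,0,0,0,0],
    [0,0,0,0,0,0,0],
  ],
  squeeze=35,
)

```text
time: 4.82
position: [0.4639, -0.4712, 0.0789]
tool_rot: [0.96, -0.279, 0.002, 0.001]
ft_force: [0.5, 0.0, 0.5]
grip_width: 0.0744
```

Call:
drive_tool(
  series=[
    [0,0,0,0,0,0,0],
    [0,0,0,0,0,0,0],
    [0,0,0,0,0,0,0],
    [0,0,0,0,0,0,0],
  ],
)

```text
time: 5.32
position: [0.4638, -0.4693, 0.0779]
tool_rot: [0.96, -0.28, 0.001, -0.001]
ft_force: [3.1, 2.7, 5.7]
grip_width: 0.0487
```

Call:
drive_tool(
  series=[
    [0,0,0.002,0,0,0,0],
    [0,0,0,0,0,0,0],
    [0,0,0,0,0,-10,0],
    [0,0,0,0,0,-10,0],
    [0,0,0,0,0,-10,0],
  ],
)

```text
time: 5.95
position: [0.464, -0.4689, 0.0777]
tool_rot: [1.0, -0.019, 0.001, -0.0]
ft_force: [0.7, 6.3, 16.2]
grip_width: 0.0483
```

Call:
drive_tool(
  series=[
    [0,0,0,0,0,-10,0],
    [0,0,0,0,0,-10,0],
    [0,0,0,0,0,0,0],
    [0,0,0,0,0,0,0],
  ],
)

```text
time: 6.45
position: [0.4639, -0.4685, 0.0778]
tool_rot: [0.988, 0.153, 0.001, -0.0]
ft_force: [1.2, 7.4, 15.8]
grip_width: 0.0486
```

```bash
cat >> h.py <<'E'
def rail(name='scene'):
    im,P=cloud(name);x,y,zz=P[...,0],P[...,1],P[...,2];H,S,V=cv2.split(cv2.cvtColor(im,cv2.COLOR_BGR2HSV))
    b=np.array([.4637,-.4693]);c,s=np.cos(np.radians(-5.05)),np.sin(np.radians(-5.05))
    X=(x-b[0])*c+(y-b[1])*s; Y=-(x-b[0])*s+(y-b[1])*c-.172
    m=(abs(Y)<.12)&(X<.02)&(X>-.1)&(zz>.0405)&(zz<.048)&(H>20)&(H<34)&(S>110)
    g=X[m]; inner=np.median(g)+.0045
    print('rail inner x mm (closed -15, open -60):',inner*1000,len(g))
    return im,P,X,Y
E
python3 - <<'E'
from h import *
o=robot.get_obs();print(o['position'],o['ft_force'],o['moment'],o['q'][5],o['grip_width']);rail()
E
```

```text
[ 0.4639 -0.4685  0.0778] [ 1.209   7.449  15.8186] [ 1.4171 -0.0135  0.1936] 0.3009534212057839 0.04856788754260906
rail inner x mm (closed -15, open -60): -35.74975572526589 80
```

Call:
drive_tool(
  series=[
    [0,0,-0.002,0,0,-10,0],
    [0,0,0,0,0,-10,0],
    [0,0,0,0,0,-10,0],
    [0,0,0,0,0,-10,0],
    [0,0,0,0,0,-10,0],
  ],
)

```text
time: 7.12
position: [0.4633, -0.4678, 0.0778]
tool_rot: [0.83, 0.558, 0.001, -0.001]
ft_force: [1.9, 5.8, 7.3]
grip_width: 0.0487
```

Call:
drive_tool(
  series=[
    [0,0,0,0,0,-10,0],
    [0,0,0,0,0,-10,0],
    [0,0,0,0,0,-10,0],
    [0,0,0,0,0,-10,0],
    [0,0,0,0,0,0,0],
  ],
)

```text
time: 7.75
position: [0.4626, -0.4678, 0.0778]
tool_rot: [0.59, 0.807, 0.001, -0.001]
ft_force: [1.5, 6.3, 8.1]
grip_width: 0.0486
```

```bash
python3 - <<'E'
from h import *
o=robot.get_obs();print(o['position'],o['ft_force'],o['moment'],o['q'][5],o['grip_width']);rail()
E
```

```text
[ 0.4626 -0.4678  0.0778] [1.5364 6.2553 8.0603] [0.9007 0.0344 0.1035] -1.2707325581399107 0.048613839202142045
rail inner x mm (closed -15, open -60): -62.396637685662206 106
```

Call:
drive_tool(
  series=[
    [0,0,0,0,0,-8,0],
    [0,0,0,0,0,-8,0],
    [0,0,0,0,0,0,0],
    [0,0,0,0,0,0,0],
  ],
)

```text
time: 8.3
position: [0.4643, -0.4708, 0.0774]
tool_rot: [0.473, 0.881, -0.0, 0.002]
ft_force: [4.8, -0.2, 2.4]
grip_width: 0.0488
```

```bash
python3 - <<'E'
from h import *
o=robot.get_obs();print(o['position'],o['ft_force'],o['moment'],o['q'][5],o['grip_width'],Ro.from_quat(o['tool_rot']).as_matrix()[:,1]);rail()
E
```

```text
[ 0.4643 -0.4708  0.0774] [ 4.7939 -0.1932  2.3524] [ 0.2435 -1.0806  0.1234] -1.5469035186612052 0.04881053497236159 [0.834  0.5518 0.0012]
rail inner x mm (closed -15, open -60): -62.78094346039634 113
```

The rail didn't move over the last 16° of turn, so it's fully open at the stop. Releasing and going back over to the boxes.

Call:
drive_tool(
  series=[
    [0,0,0,0,0,0,1],
    [0,0,0,0,0,0,1],
    [0,0,0,0,0,0,1],
    [0,0,0,0,0,0,1],
    [0,0,-0.05,0,0,0,1],
  ],
)

```text
time: 8.98
position: [0.4601, -0.4671, 0.1224]
tool_rot: [0.473, 0.881, 0.002, -0.005]
ft_force: [-0.2, -0.7, 0.3]
grip_width: 0.0845
```

Call:
drive_tool(
  series=[
    [0,0,-0.06,0,0,0,1],
    [0,0,-0.06,0,0,0,1],
    [0,0,-0.06,0,0,0,1],
    [0,0,-0.06,0,0,0,1],
    [0,0,-0.06,0,0,0,1],
  ],
)

```text
time: 9.6
position: [0.4621, -0.4696, 0.4285]
tool_rot: [0.473, 0.881, -0.0, -0.0]
ft_force: [1.5, -1.0, -0.3]
grip_width: 0.087
```

```bash
python3 - <<'E'
from h import *
rail()
rows([.42,.25,.42],down(np.radians(46.5)),13)
E
```

```text
rail inner x mm (closed -15, open -60): -62.079838603159345 150
now [ 0.4639 -0.4722  0.4388] t 9.65 q [-0.9625  0.4287  1.0179 -0.0006  1.6775 -1.5483] step 0.05567430969127052 0.9981968268085156
[0.0482, 0.0279, 0.0006, -0.01, 0.08, -1.0, 1]
[0.0477, 0.0287, 0.0007, -0.01, 0.08, -1.0, 1]
[0.0472, 0.0296, 0.0007, -0.01, 0.08, -1.0, 1]
[0.0467, 0.0304, 0.0008, -0.01, 0.08, -1.0, 1]
[0.0461, 0.0312, 0.0009, -0.01, 0.08, -1.0, 1]
[0.0456, 0.032, 0.0009, -0.01, 0.08, -1.0, 1]
[0.045, 0.0328, 0.001, -0.01, 0.08, -1.0, 1]
[0.0444, 0.0335, 0.0011, -0.01, 0.08, -1.0, 1]
[0.0438, 0.0343, 0.0011, -0.01, 0.08, -1.0, 1]
[0.0432, 0.0351, 0.0012, -0.01, 0.08, -1.0, 1]
[0.0426, 0.0358, 0.0013, -0.01, 0.08, -1.0, 1]
[0.042, 0.0365, 0.0013, -0.01, 0.08, -1.0, 1]
[0.0413, 0.0373, 0.0014, -0.01, 0.08, -1.0, 1]
```

Call:
drive_tool(
  series=[
    [0.0482,0.0279,0,0,0,-1,1],
    [0.0477,0.0287,0,0,0,-1,1],
    [0.0472,0.0296,0,0,0,-1,1],
    [0.0467,0.0304,0,0,0,-1,1],
    [0.0461,0.0312,0,0,0,-1,1],
  ],
)

```text
time: 10.28
position: [0.4448, -0.1902, 0.4262]
tool_rot: [0.434, 0.901, 0.0, -0.0]
ft_force: [0.9, 0.5, 0.4]
grip_width: 0.087
```

Call:
drive_tool(
  series=[
    [0.0456,0.032,0,0,0,-1,1],
    [0.045,0.0328,0,0,0,-1,1],
    [0.0444,0.0335,0,0,0,-1,1],
    [0.0438,0.0343,0,0,0,-1,1],
    [0.0432,0.0351,0,0,0,-1,1],
  ],
)

```text
time: 10.9
position: [0.4278, 0.0873, 0.4264]
tool_rot: [0.394, 0.919, -0.0, 0.0]
ft_force: [-0.1, 0.2, 0.0]
grip_width: 0.0868
```

Call:
drive_tool(
  series=[
    [0.0426,0.0358,0,0,0,-1,1],
    [0.042,0.0365,0,0,0,-1,1],
    [0.0413,0.0373,0,0,0,-1,1],
    [0,0,0,0,0,0,1],
    [0,0,0,0,0,0,1],
  ],
)

```text
time: 11.52
position: [0.4178, 0.2519, 0.4261]
tool_rot: [0.37, 0.929, -0.001, -0.0]
ft_force: [-0.8, -0.5, 0.7]
grip_width: 0.0874
```

```bash
cat >> h.py <<'E'
def boxes(name='wrist',pic=None):
    im,P=cloud(name);H,S,V=cv2.split(cv2.cvtColor(im,cv2.COLOR_BGR2HSV))
    m=((H>90)&(H<120)&(S>40)&(V>90)&(P[...,2]>.05)&(P[...,2]<.08)&(P[...,1]>.1)&(P[...,0]<.9)).astype(np.uint8)
    k,l,st,ce=cv2.connectedComponentsWithStats(cv2.morphologyEx(m,cv2.MORPH_CLOSE,np.ones((9,9),np.uint8)))
    for i in range(1,k):
        if st[i,4]>80:
            q=P[(l==i)&(P[...,2]>.055)&(P[...,2]<.072)];r=cv2.minAreaRect((q[:,:2]*1000).astype(np.float32));print('blue px',ce[i],r,np.median(q[:,2]))
    if pic: save(pic,im,s=1.5)
    return im,P
def pick(c,u_az,tau,h=.032,off=0.):
    "TCP pose, tilted tau deg with body on the bow side; grasp point off m toward the bow from the middle"
    u=np.array([np.cos(np.radians(u_az)),np.sin(np.radians(u_az)),0]);t=np.radians(tau)
    z=-u*np.sin(t)-np.array([0,0,np.cos(t)]);y=np.cross(u,[0,0,1.]);R=np.c_[np.cross(y,z),y,z]
    g=np.array([c[0],c[1],h])+u*off
    return g+.019*z,R
E
python3 - <<'E'
from h import *
print(robot.get_obs()['position'])
boxes(pic='w3.png')
E
```

```text
[0.4178 0.2519 0.4261]
blue px [262.4695 195.0468] ((492.7897033691406, 207.7692108154297), (60.527488708496094, 50.26691436767578), 47.2919807434082) 0.06385279165109609
blue px [324.164  252.5291] ((651.6725463867188, 215.61756896972656), (15.810834884643555, 51.56203079223633), 48.93439865112305) 0.06310954004142535
```

View pics/w3.png

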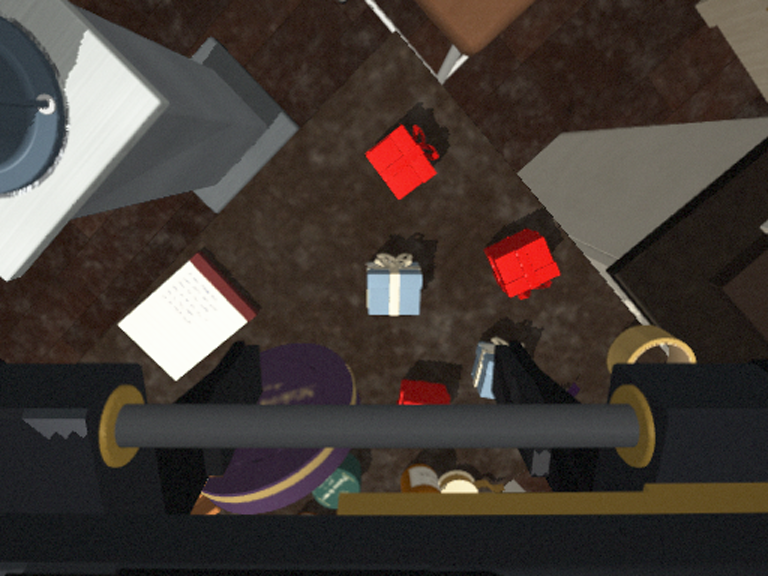

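The wrist view shows A at (394,290), bow up in the image, at (0.4928,0.2078) with its bow azimuth at 137°. Blue fits the description, and the reds at (402,160), (524,263) and (425,392) don't. Planning the approach to A.

```bash
python3 - <<'E'
from h import *
p,R=pick([.4928,.2078],137.3,42,off=.006)
print(p,R)
rows(p-R[:,2]*.12,R,5)
E
```

```text
[0.4977 0.2032 0.0179] [[-0.5461  0.6782  0.4918]
 [ 0.504   0.7349 -0.4538]
 [-0.6691 -0.     -0.7431]]
now [0.4181 0.2514 0.4263] t 11.57 q [ 0.3123  0.1479  1.4484 -0.0008  1.5461 -0.4996] step 0.06398626048730088 8.397431242084409
[-0.0021, 0.0038, 0.0638, -0.07, -8.4, -0.14, 1]
[0.0072, 0.0038, 0.0635, -0.07, -8.4, -0.14, 1]
[0.0164, 0.0037, 0.0617, -0.07, -8.4, -0.14, 1]
[0.0252, 0.0037, 0.0587, -0.07, -8.4, -0.14, 1]
[0.0335, 0.0037, 0.0544, -0.07, -8.4, -0.14, 1]
```

Call:
drive_tool(
  series=[
    [-0.002,0.004,0.05,0,-8.4,0,1],
    [0.006,0.004,0.05,0,-8.4,0,1],
    [0.013,0.004,0.05,0,-8.4,0,1],
    [0.02,0.0035,0.05,0,-8.4,0,1],
    [0.026,0.0035,0.045,0,-8.4,0,1],
  ],
)

```text
time: 12.2
position: [0.4397, 0.2554, 0.1798]
tool_rot: [0.35, 0.87, -0.13, 0.321]
ft_force: [1.3, 1.2, -0.8]
grip_width: 0.0873
```

Call:
drive_tool(
  series=[
    [0,0,0,0,0,0,1],
    [0,0,0,0,0,0,1],
  ],
)

```text
time: 12.45
position: [0.4403, 0.2562, 0.1824]
tool_rot: [0.35, 0.871, -0.13, 0.319]
ft_force: [0.5, 0.0, 1.3]
grip_width: 0.0874
```

```bash
python3 - <<'E'
from h import *
p,R=pick([.4928,.2078],137.3,42,off=.006)
plan(p-R[:,2]*.06,R);plan(p,R)
E
```

```text
now [0.4403 0.2562 0.1824] t 12.45 q [ 0.6954  0.5336  1.8618 -0.9422  0.9187  0.5525] w 0.0874
shift mm, before turn [ 48.5629   1.0756 116.0346] after turn [ 52.0118   0.0087 114.5352] turn deg [-0.8811 -1.7176 -0.8045]
now [0.4403 0.2562 0.1824] t 12.45 q [ 0.6954  0.5336  1.8618 -0.9422  0.9187  0.5525] w 0.0874
shift mm, before turn [ 46.7711   2.0108 176.0005] after turn [ 52.0118   0.0087 174.5352] turn deg [-0.8811 -1.7176 -0.8045]
```

Call:
drive_tool(
  series=[
    [0.0,0,0,-0.9,-1.7,-0.8,1],
    [0.026,0,0.03,0,0,0,1],
    [0.026,0,0.035,0,0,0,1],
    [0,0,0,0,0,0,1],
    [0,0,0,0,0,0,1],
  ],
)

```text
time: 13.08
position: [0.4443, 0.2538, 0.101]
tool_rot: [0.34, 0.869, -0.129, 0.335]
ft_force: [0.1, -0.4, -0.0]
grip_width: 0.0871
```

```bash
python3 - <<'E'
from h import *
p,R=pick([.4928,.2078],137.3,42,off=.006)
plan(p,R)
boxes('scene')
E
```

```text
now [0.4443 0.2538 0.101 ] t 13.07 q [ 0.6996  0.7003  1.916  -1.1511  0.8148  0.8248] w 0.0871
shift mm, before turn [  1.1364  -1.2657 110.9335] after turn [  0.9822  -0.8942 110.9386] turn deg [ 0.1905  0.081  -0.1447]
```

Call:
drive_tool(
  series=[
    [0.001,-0.001,0.025,0,0,0,1],
    [0,0,0.03,0,0,0,1],
    [0,0,0.03,0,0,0,1],
    [0,0,0.025,0,0,0,1],
    [0,0,0,0,0,0,1],
  ],
)

```text
time: 13.75
position: [0.4978, 0.2062, 0.0184]
tool_rot: [0.341, 0.869, -0.132, 0.333]
ft_force: [-0.5, -0.5, -0.2]
grip_width: 0.0871
```

```bash
python3 - <<'E'
from h import *
p,R=pick([.4928,.2078],137.3,42,off=.006)
plan(p,R);print(robot.get_obs()['ft_force'])
im,P=cloud('side');save('s2.png',im,(180,100,340,220),4)
E
```

```text
now [0.4978 0.2062 0.0184] t 13.75 q [ 0.5531  0.8717  1.9173 -1.4293  0.7098  1.0299] w 0.0871
shift mm, before turn [-1.069  -2.1965  1.7247] after turn [-1.0666 -2.2048  1.7156] turn deg [-0.2537 -0.0354 -0.0349]
[-0.5483 -0.4658 -0.2333]
```

View pics/s2.png

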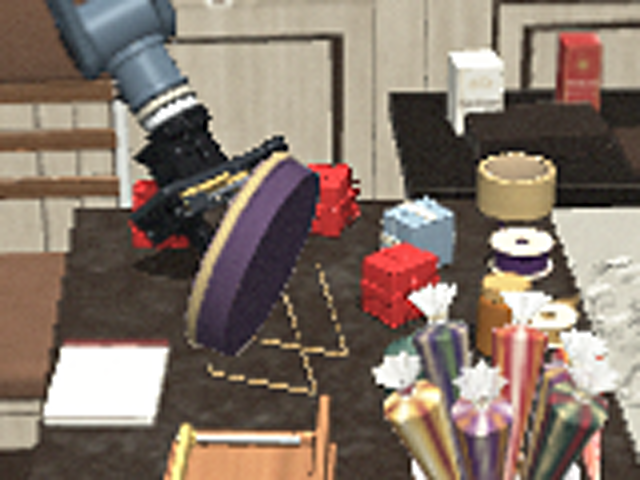

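The side view shows the gripper tilted over A, clear of the red boxes, with blue B at (418,232). The arm is at its q4 limit but has reached the pose, so I'll close.

Call:
drive_tool(
  series=[
    [0,0,0,0,0,0,0.5],
    [0,0,0,0,0,0,0.5],
    [0,0,0,0,0,0,0.5],
    [0,0,0,0,0,0,0.5],
    [0,0,0,0,0,0,0.5],
  ],
  squeeze=25,
)

```text
time: 14.42
position: [0.4958, 0.2065, 0.0175]
tool_rot: [0.34, 0.87, -0.133, 0.332]
ft_force: [-1.1, 1.9, 2.7]
grip_width: 0.0631
```

```bash
python3 - <<'E'
from h import *
o=robot.get_obs();p=o['position'];print(o['grip_width'],o['ft_force'])
rows(p+[-.02,0.01,.30],None,7,.5)
E
```

```text
0.06310672010919675 [-1.0633  1.8502  2.6769]
now [0.4958 0.2065 0.0175] t 14.43 q [ 0.5556  0.8732  1.9197 -1.4302  0.7097  1.0315] step 0.04297602558997521 0.0
[-0.0263, -0.0011, -0.0339, 0.0, 0.0, 0.0, 0.5]
[-0.0263, -0.0011, -0.0339, 0.0, 0.0, 0.0, 0.5]
[-0.0263, -0.0011, -0.0339, 0.0, 0.0, 0.0, 0.5]
[-0.0263, -0.0011, -0.0339, 0.0, 0.0, 0.0, 0.5]
[-0.0263, -0.0011, -0.0339, 0.0, 0.0, 0.0, 0.5]
[-0.0263, -0.0011, -0.0339, 0.0, 0.0, 0.0, 0.5]
[-0.0263, -0.0011, -0.0339, 0.0, 0.0, 0.0, 0.5]
```

Call:
drive_tool(
  series=[
    [-0.0263,-0.0011,-0.034,0,0,0,0.5],
    [-0.0263,-0.0011,-0.034,0,0,0,0.5],
    [-0.0263,-0.0011,-0.034,0,0,0,0.5],
    [-0.0263,-0.0011,-0.034,0,0,0,0.5],
    [-0.0263,-0.0011,-0.034,0,0,0,0.5],
  ],
)

```text
time: 15.05
position: [0.4811, 0.2136, 0.2322]
tool_rot: [0.34, 0.87, -0.133, 0.331]
ft_force: [0.7, 0.0, -1.1]
grip_width: 0.0628
```

Call:
drive_tool(
  series=[
    [-0.0263,-0.0011,-0.034,0,0,0,0.5],
    [-0.0263,-0.0011,-0.034,0,0,0,0.5],
    [-0.0263,-0.0011,-0.034,0,0,0,0.5],
    [0,0,0,0,0,0,0.5],
  ],
)

```text
time: 15.55
position: [0.474, 0.2192, 0.3634]
tool_rot: [0.341, 0.869, -0.13, 0.334]
ft_force: [0.4, 0.9, 0.1]
grip_width: 0.0632
```

```bash
cat >> h.py <<'E'
YAW=np.radians(-5.05); SC=np.array([.4637+.172*np.sin(-YAW),-.4693+.172*np.cos(YAW),.018])
def place(y,theta,off=.006,up=0.,x=0.,extra=0.):
    f=np.array([np.cos(YAW),np.sin(YAW),0]);yy=np.array([-f[1],f[0],0]);t=np.radians(theta)
    z=f*np.sin(t)-np.array([0,0,np.cos(t)]);X=f*np.cos(t)+np.array([0,0,np.sin(t)]);R=np.c_[X,np.cross(z,X),z]
    g=SC+yy*y+f*x+[0,0,.025+off+up]
    return g+.019*z,R
E
python3 - <<'E'
from h import *
rows([.46,-.02,.42],down(np.radians(-25)),9,.5)
p,R=place(0,45);print(p,R)
E
```

```text
now [0.474  0.2192 0.3634] t 15.55 q [ 0.6027  0.2563  1.6984 -0.7996  1.142   0.1102] step 0.027352207228838833 9.115828942680256
[-0.0168, -0.0206, 0.0066, 2.94, 4.01, 7.64, 0.5]
[-0.0198, -0.0178, 0.0063, 2.94, 4.01, 7.64, 0.5]
[-0.0224, -0.0146, 0.0057, 2.94, 4.01, 7.64, 0.5]
[-0.0245, -0.0113, 0.0047, 2.94, 4.01, 7.64, 0.5]
[-0.026, -0.0077, 0.0034, 2.94, 4.01, 7.64, 0.5]
[-0.027, -0.004, 0.0018, 2.94, 4.01, 7.64, 0.5]
[-0.0274, -0.0003, 0.0, 2.94, 4.01, 7.64, 0.5]
[-0.0271, 0.0033, -0.002, 2.94, 4.01, 7.64, 0.5]
[-0.0262, 0.0067, -0.0041, 2.94, 4.01, 7.64, 0.5]
[ 0.4922 -0.2992  0.0356] [[ 0.7044 -0.088   0.7044]
 [-0.0622 -0.9961 -0.0622]
 [ 0.7071  0.     -0.7071]]
```

Call:
drive_tool(
  series=[
    [-0.0168,-0.0206,0.0066,2.9,4,7.6,0.5],
    [-0.0198,-0.0178,0.0063,2.9,4,7.6,0.5],
    [-0.0224,-0.0146,0.0057,2.9,4,7.6,0.5],
    [-0.0245,-0.0113,0.0047,2.9,4,7.6,0.5],
    [-0.026,-0.0077,0.0034,2.9,4,7.6,0.5],
  ],
)

```text
time: 16.18
position: [0.4646, 0.0847, 0.3903]
tool_rot: [0.66, 0.732, -0.066, 0.157]
ft_force: [0.8, 0.5, -1.3]
grip_width: 0.0627
```

Call:
drive_tool(
  series=[
    [-0.027,-0.004,0.0018,2.9,4,7.6,0.5],
    [-0.0274,0,0,2.9,4,7.6,0.5],
    [-0.0271,0.0033,-0.002,2.9,4,7.6,0.5],
    [-0.0262,0.0067,-0.004,2.9,4,7.6,0.5],
  ],
)

```text
time: 16.68
position: [0.4596, -0.0215, 0.4163]
tool_rot: [0.843, 0.538, -0.003, -0.0]
ft_force: [0.4, 0.1, -1.6]
grip_width: 0.0625
```

```bash
python3 - <<'E'
from h import *
p,R=place(.040,45)
print(robot.get_obs()['grip_width'])
rows(p+[-.02,-.0,.29],down(np.radians(-95)),8,.5)
E
```

```text
0.06250919908465062
now [ 0.4596 -0.0215  0.4163] t 16.68 q [-0.2875  0.1092  1.5204 -0.0045  1.5172  0.1469] step 0.03187506062178376 8.766014840752524
[-0.0261, 0.0144, 0.0114, -0.01, 0.05, 8.77, 0.5]
[-0.0236, 0.0182, 0.0114, -0.01, 0.05, 8.77, 0.5]
[-0.0205, 0.0216, 0.0114, -0.01, 0.05, 8.77, 0.5]
[-0.017, 0.0244, 0.0114, -0.01, 0.05, 8.77, 0.5]
[-0.0131, 0.0267, 0.0113, -0.01, 0.05, 8.77, 0.5]
[-0.0089, 0.0284, 0.0113, -0.01, 0.05, 8.77, 0.5]
[-0.0045, 0.0295, 0.0113, -0.01, 0.05, 8.77, 0.5]
[0.0001, 0.0298, 0.0113, -0.01, 0.05, 8.77, 0.5]
```

Call:
drive_tool(
  series=[
    [-0.0261,0.0144,0.0114,0,0,8.8,0.5],
    [-0.0236,0.0182,0.0114,0,0,8.8,0.5],
    [-0.0205,0.0216,0.0114,0,0,8.8,0.5],
    [-0.017,0.0244,0.0114,0,0,8.8,0.5],
    [-0.0131,0.0267,0.0113,0,0,8.8,0.5],
  ],
)

```text
time: 17.3
position: [0.4701, -0.1702, 0.3595]
tool_rot: [0.983, 0.183, -0.003, 0.002]
ft_force: [0.3, 0.4, -0.8]
grip_width: 0.0626
```

Call:
drive_tool(
  series=[
    [-0.0089,0.0284,0.0113,0,0,8.8,0.5],
    [-0.0045,0.0295,0.0113,0,0,8.8,0.5],
    [0,0.0298,0.0113,0,0,8.8,0.5],
    [0,0,0,0,0,0,0.5],
  ],
)

```text
time: 17.8
position: [0.4759, -0.2601, 0.3254]
tool_rot: [0.999, -0.045, -0.004, 0.002]
ft_force: [-0.1, 0.0, -1.6]
grip_width: 0.0628
```

```bash
python3 - <<'E'
from h import *
p,R=place(.040,45)
print(robot.get_obs()['grip_width'])
rows(p+[-.01,-.0,.17],R,6,.5)
E
```

```text
0.06277666654584789
now [ 0.4759 -0.2601  0.3254] t 17.8 q [-0.7024  0.309   1.5006 -0.0072  1.3356  0.9601] step 0.020040299198160624 7.565969796179382
[0.0018, -0.0004, 0.02, 0.04, 7.57, -0.0, 0.5]
[-0.0009, -0.0003, 0.02, 0.04, 7.57, -0.0, 0.5]
[-0.0035, -0.0003, 0.0197, 0.04, 7.57, -0.0, 0.5]
[-0.0061, -0.0003, 0.0191, 0.04, 7.57, -0.0, 0.5]
[-0.0085, -0.0003, 0.0181, 0.04, 7.57, -0.0, 0.5]
[-0.0109, -0.0003, 0.0168, 0.04, 7.57, -0.0, 0.5]
```

Call:
drive_tool(
  series=[
    [0.0018,0,0.02,0,7.5,0,0.5],
    [-0.0009,0,0.02,0,7.5,0,0.5],
    [-0.0035,0,0.0197,0,7.5,0,0.5],
    [-0.0061,0,0.0191,0,7.5,0,0.5],
    [-0.0085,0,0.0181,0,7.5,0,0.5],
  ],
)

```text
time: 18.42
position: [0.4864, -0.2543, 0.2362]
tool_rot: [0.955, -0.036, 0.296, 0.008]
ft_force: [0.3, 1.3, -0.8]
grip_width: 0.0628
```

Call:
drive_tool(
  series=[
    [-0.0109,0,0.0168,0,7.5,0,0.5],
    [0,0,0,0,0,0,0.5],
    [0,0,0,0,0,0,0.5],
  ],
)

```text
time: 18.8
position: [0.4902, -0.2526, 0.2262]
tool_rot: [0.943, -0.032, 0.331, 0.003]
ft_force: [0.4, 0.0, -0.5]
grip_width: 0.0629
```

```bash
python3 - <<'E'
from h import *
p,R=place(.040,45)
plan(p,R)
im,P=cloud('side');a=im[170:300,180:310];im2,P=cloud('scene');b=im2[170:300,250:380]
save('s3.png',np.hstack([a,b]),s=3)
E
```

```text
now [ 0.4902 -0.2526  0.2262] t 18.8 q [-0.9759  0.3292  2.071   1.1036  0.5976 -0.2396] w 0.0629
shift mm, before turn [-114.3482    9.4133  152.4516] after turn [-130.4648    6.2349  139.0887] turn deg [-1.6969  6.3564  0.5348]
```

View pics/s3.png

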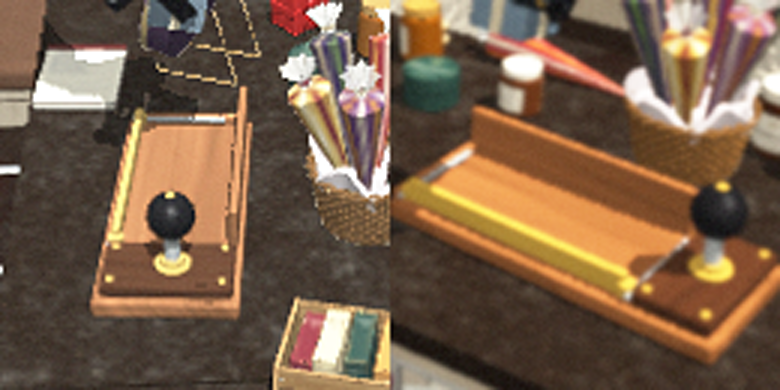

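The rack is empty and fully open in both views, with the held box just above the frame. Finishing the lean and descending.

Call:
drive_tool(
  series=[
    [0,0,0,-0.8,3.2,0.3,0.5],
    [0,0,0,-0.8,3.2,0.3,0.5],
    [-0.0255,0.0015,0.027,0,0,0,0.5],
    [-0.0255,0.0015,0.027,0,0,0,0.5],
    [0,0,0,0,0,0,0.5],
  ],
)

```text
time: 19.52
position: [0.492, -0.2553, 0.1496]
tool_rot: [0.923, -0.042, 0.382, 0.014]
ft_force: [-0.8, 0.3, -0.6]
grip_width: 0.0628
```

```bash
python3 - <<'E'
from h import *
p,R=place(.040,45)
plan(p,R)
E
```

```text
now [ 0.492  -0.2553  0.1496] t 19.52 q [-1.0181  0.56    2.2114  1.8026  0.6239 -1.0395] w 0.0628
shift mm, before turn [-77.5902   4.431   83.6572] after turn [-77.7327   3.6788  83.5613] turn deg [-0.2496  0.0838 -0.2862]
```

Call:
drive_tool(
  series=[
    [-0.018,0.0012,0.019,0,0,0,0.5],
    [-0.018,0.0012,0.019,0,0,0,0.5],
    [-0.018,0.0012,0.019,0,0,0,0.5],
    [0,0,0,0,0,0,0.5],
    [0,0,0,0,0,0,0.5],
  ],
)

```text
time: 20.15
position: [0.4947, -0.2596, 0.0751]
tool_rot: [0.922, -0.041, 0.384, 0.017]
ft_force: [-1.0, 0.2, -1.0]
grip_width: 0.0629
```

```bash
python3 - <<'E'
from h import *
p,R=place(.040,45)
plan(p,R)
im,P=cloud('side');a=im[160:290,180:310];im2,P=cloud('scene');b=im2[160:290,250:380]
save('s4.png',np.hstack([a,b]),s=3)
E
```

```text
now [ 0.4947 -0.2596  0.0751] t 20.15 q [-1.0189  0.7769  2.2317  2.0908  0.7167 -1.407 ] w 0.0629
shift mm, before turn [-27.3342  -0.3889  28.5301] after turn [-27.211   -0.4175  28.6471] turn deg [-0.0435 -0.2466 -0.0145]
```

View pics/s4.png

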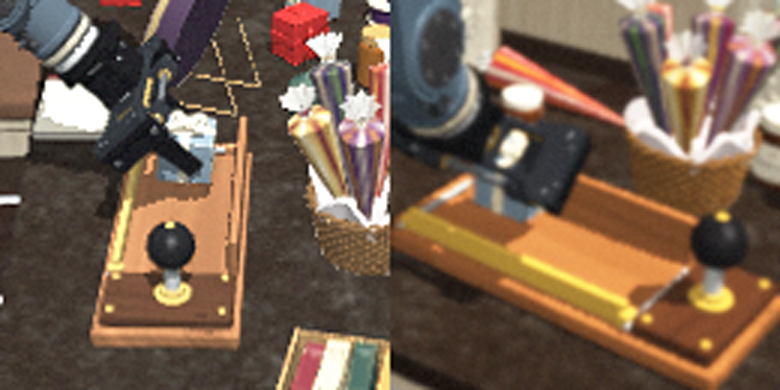

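The box is upright with its bow up, hovering over the shelf between the open rail and the board. Lowering.

Call:
drive_tool(
  series=[
    [-0.012,0,0.0125,0,0,0,0.5],
    [-0.012,0,0.0125,0,0,0,0.5],
    [-0.003,0,0.003,0,0,0,0.5],
    [0,0,0,0,0,0,0.5],
    [0,0,0,0,0,0,0.5],
  ],
)

```text
time: 20.88
position: [0.4956, -0.2597, 0.0383]
tool_rot: [0.921, -0.042, 0.387, 0.017]
ft_force: [-7.4, 0.6, 13.5]
grip_width: 0.0627
```

```bash
python3 - <<'E'
from h import *
p,R=place(.040,45)
plan(p,R);print(robot.get_obs()['ft_force'])
E
```

```text
now [ 0.4956 -0.2597  0.0383] t 20.88 q [-1.0185  0.8848  2.232   2.1927  0.7803 -1.5419] w 0.0627
shift mm, before turn [-1.9039 -0.4263  1.9868] after turn [-1.8842 -0.4277  2.0052] turn deg [ 0.0541 -0.5444 -0.0989]
[-7.3682  0.6434 13.5259]
```

Call:
drive_tool(
  series=[
    [0,0,0,0,0,0,0.78],
    [0,0,0,0,0,0,0.85],
    [0,0,0,0,0,0,0.95],
    [0,0,0,0,0,0,0.95],
    [0,0,0,0,0,0,0.95],
  ],
)

```text
time: 21.5
position: [0.4946, -0.2592, 0.034]
tool_rot: [0.923, -0.041, 0.383, 0.016]
ft_force: [0.1, 0.6, 1.1]
grip_width: 0.0825
```

Call:
drive_tool(
  series=[
    [0,0,-0.02,0,0,0,0.95],
    [0,0,-0.04,0,0,0,0.95],
    [0,0,-0.04,0,0,0,0.95],
    [0.02,0,-0.04,0,0,0,0.95],
    [0.04,0,-0.04,0,0,0,0.95],
  ],
)

```text
time: 22.12
position: [0.4094, -0.251, 0.1893]
tool_rot: [0.922, -0.043, 0.385, 0.013]
ft_force: [1.1, 0.4, -0.4]
grip_width: 0.0831
```

```bash
python3 - <<'E'
from h import *
o=robot.get_obs();print(o['position'],o['q'],o['grip_width'])
im,P=cloud('side');a=im[160:290,180:310];im2,P=cloud('scene');b=im2[160:290,250:380]
save('s5.png',np.hstack([a,b]),s=3)
E
```

```text
[ 0.4094 -0.251   0.1893] [-1.2553  0.4239  2.3358  1.5587  0.7153 -1.0065] 0.08307769344031984
```

View pics/s5.png

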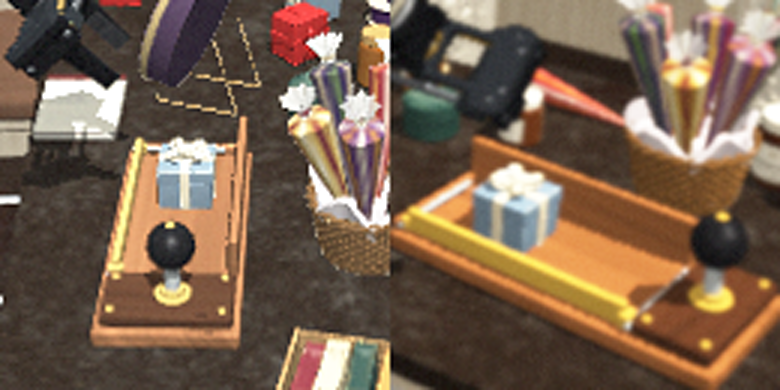

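Box A stands square with its bow up on the shelf. Now for box B.

```bash
python3 - <<'E'
from h import *
rows([.43,-.25,.42],down(np.radians(-95)),7)
E
```

```text
now [ 0.4111 -0.2522  0.1926] t 22.23 q [-1.253   0.4173  2.3339  1.5631  0.717  -1.0125] step 0.03260217728045201 6.521712952558744
[0.0251, -0.0005, -0.0208, 0.01, -6.52, 0.02, 1]
[0.0226, -0.0005, -0.0235, 0.01, -6.52, 0.02, 1]
[0.0198, -0.0005, -0.0259, 0.01, -6.52, 0.02, 1]
[0.0167, -0.0005, -0.028, 0.01, -6.52, 0.02, 1]
[0.0134, -0.0005, -0.0297, 0.01, -6.52, 0.02, 1]
[0.0099, -0.0005, -0.031, 0.01, -6.52, 0.02, 1]
[0.0063, -0.0005, -0.032, 0.01, -6.52, 0.02, 1]
```

Call:
drive_tool(
  series=[
    [0.0251,0,-0.021,0,-6.5,0,1],
    [0.0226,0,-0.0235,0,-6.5,0,1],
    [0.0198,0,-0.026,0,-6.5,0,1],
    [0.0167,0,-0.028,0,-6.5,0,1],
    [0.0134,0,-0.03,0,-6.5,0,1],
  ],
)

```text
time: 22.85
position: [0.4124, -0.2426, 0.2954]
tool_rot: [0.978, -0.026, 0.207, -0.019]
ft_force: [0.6, -0.2, -0.2]
grip_width: 0.0876
```

Call:
drive_tool(
  series=[
    [0.0099,0,-0.031,0,-6.5,0,1],
    [0.0063,0,-0.032,0,-6.5,0,1],
    [0,0,0,0,0,0,1],
  ],
)

```text
time: 23.22
position: [0.4084, -0.2475, 0.3629]
tool_rot: [0.995, -0.022, 0.1, -0.018]
ft_force: [-0.4, -0.3, -0.8]
grip_width: 0.0875
```

```bash
python3 - <<'E'
from h import *
rows([.59,.27,.42],down(np.radians(42)),14)
E
```

```text
now [ 0.4084 -0.2475  0.3629] t 23.23 q [-0.8977  0.103   1.6885  0.1873  1.2537  0.6671] step 0.039386830539578914 9.62619871722547
[0.0118, -0.0376, -0.0002, 0.88, -0.6, -9.57, 1]
[0.0178, -0.0351, 0.0002, 0.88, -0.6, -9.57, 1]
[0.0234, -0.0317, 0.0005, 0.88, -0.6, -9.57, 1]
[0.0284, -0.0273, 0.0007, 0.88, -0.6, -9.57, 1]
[0.0325, -0.0222, 0.0007, 0.88, -0.6, -9.57, 1]
[0.0358, -0.0165, 0.0007, 0.88, -0.6, -9.57, 1]
[0.038, -0.0103, 0.0005, 0.88, -0.6, -9.57, 1]
[0.0392, -0.0038, 0.0002, 0.88, -0.6, -9.57, 1]
[0.0393, 0.0027, -0.0002, 0.88, -0.6, -9.57, 1]
[0.0383, 0.0092, -0.0007, 0.88, -0.6, -9.57, 1]
[0.0362, 0.0155, -0.0013, 0.88, -0.6, -9.57, 1]
[0.0331, 0.0212, -0.0019, 0.88, -0.6, -9.57, 1]
[0.0291, 0.0264, -0.0026, 0.88, -0.6, -9.57, 1]
[0.0243, 0.0308, -0.0033, 0.88, -0.6, -9.57, 1]
```

Call:
drive_tool(
  series=[
    [0.0118,-0.0376,0,0.9,-0.6,-9.6,1],
    [0.0178,-0.0351,0,0.9,-0.6,-9.6,1],
    [0.0234,-0.0317,0,0.9,-0.6,-9.6,1],
    [0.0284,-0.0273,0,0.9,-0.6,-9.6,1],
    [0.0325,-0.0222,0,0.9,-0.6,-9.6,1],
  ],
)

```text
time: 23.85
position: [0.4701, -0.0605, 0.3812]
tool_rot: [0.918, 0.39, 0.072, -0.019]
ft_force: [0.4, -0.0, 0.0]
grip_width: 0.0872
```

Call:
drive_tool(
  series=[
    [0.0358,-0.0165,0,0.9,-0.6,-9.6,1],
    [0.038,-0.0103,0,0.9,-0.6,-9.6,1],
    [0.0392,-0.0038,0,0.9,-0.6,-9.6,1],
    [0.0393,0.0027,0,0.9,-0.6,-9.6,1],
    [0.0383,0.0092,0,0.9,-0.6,-9.6,1],
  ],
)

```text
time: 24.48
position: [0.5348, 0.1234, 0.4024]
tool_rot: [0.68, 0.732, 0.034, -0.013]
ft_force: [-0.0, 0.0, -0.1]
grip_width: 0.0868
```

Call:
drive_tool(
  series=[
    [0.0362,0.0155,-0.0013,0.9,-0.6,-9.6,1],
    [0.0331,0.0212,-0.002,0.9,-0.6,-9.6,1],
    [0.0291,0.0264,-0.0026,0.9,-0.6,-9.6,1],
    [0.0243,0.0308,-0.0033,0.9,-0.6,-9.6,1],
    [0,0,0,0,0,0,1],
  ],
)

```text
time: 25.1
position: [0.5869, 0.2722, 0.4183]
tool_rot: [0.402, 0.916, -0.0, -0.007]
ft_force: [-0.9, 0.3, -0.2]
grip_width: 0.0866
```

```bash
python3 - <<'E'
from h import *
o=robot.get_obs();print(o['position'],o['q'])
boxes(pic='w4.png')
E
```

```text
[0.5869 0.2722 0.4183] [ 0.2582  0.4235  1.0777  0.0077  1.6515 -0.484 ]
```

View pics/w4.png

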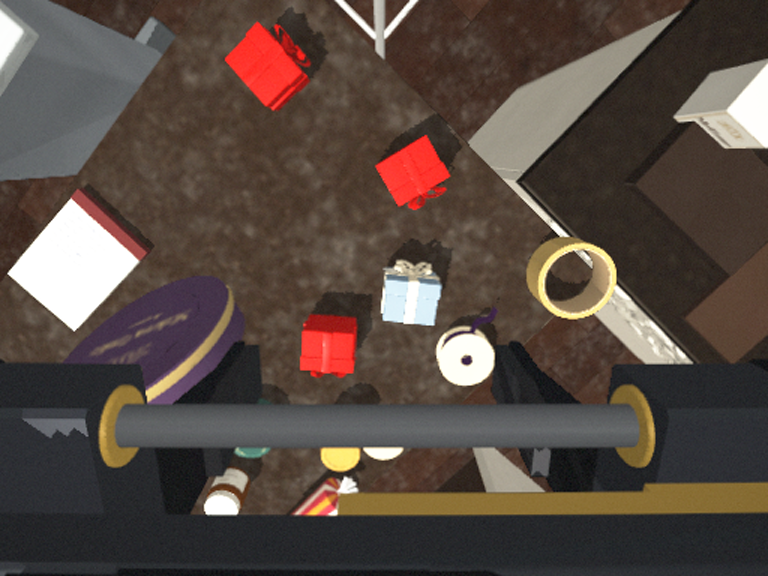

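B is at (411,295), bow up in the image. The reds are at (267,66), (413,173) and (329,344). B is paler here and my colour threshold missed it, so I'll loosen it.

```bash
python3 - <<'E'
from h import *
im,P=cloud('wrist');hsv=cv2.cvtColor(im,cv2.COLOR_BGR2HSV);print(hsv[200,265],P[200,265],P[178,274])
m=(abs(P[...,2]-.064)<.006)
r_,c_=np.mgrid[:384,:512]; m&=(abs(c_-274)<28)&(r_>160)&(r_<225)
q=P[m];pc=(q[:,:2]*1000).astype(np.float32)
b=m&(hsv[...,0]>85)&(hsv[...,0]<125)&(hsv[...,1]>15)
k,l,st,ce=cv2.connectedComponentsWithStats(cv2.morphologyEx(b.astype(np.uint8),cv2.MORPH_CLOSE,np.ones((9,9),np.uint8)))
i=1+st[1:,4].argmax();qq=P[(l==i)&m];print(ce[i],len(qq),cv2.minAreaRect((qq[:,:2]*1000).astype(np.float32)),np.median(qq[:,2]))
E
```

```text
[ 99  29 249] [0.6603 0.2219 0.0635] [0.651  0.2567 0.0347]
[274.4762 199.8423] 983 ((672.8113403320312, 232.24575805664062), (62.27750778198242, 50.707523345947266), 35.99794006347656) 0.06377476935827325
```

```bash
python3 - <<'E'
from h import *
p,R=pick([.6728,.2322],126,36,off=.008)
print(p); rows(p-R[:,2]*.12,R,6)
E
```

```text
[0.6747 0.2296 0.0166]
now [0.5866 0.2697 0.4193] t 25.2 q [ 0.2553  0.4207  1.0795  0.0062  1.652  -0.4825] step 0.0515958834979191 6.183427425724897
[-0.0037, 0.008, 0.0508, 0.26, -6.09, 1.04, 1]
[0.0019, 0.0082, 0.0509, 0.26, -6.09, 1.04, 1]
[0.0074, 0.0084, 0.0504, 0.26, -6.09, 1.04, 1]
[0.0129, 0.0084, 0.0492, 0.26, -6.09, 1.04, 1]
[0.0182, 0.0084, 0.0476, 0.26, -6.09, 1.04, 1]
[0.0233, 0.0082, 0.0453, 0.26, -6.09, 1.04, 1]
```

Call:
drive_tool(
  series=[
    [-0.0037,0.008,0.0508,0.3,-6.1,1,1],
    [0.0019,0.0082,0.0509,0.3,-6.1,1,1],
    [0.0074,0.0084,0.0504,0.3,-6.1,1,1],
    [0.0129,0.0084,0.0492,0.3,-6.1,1,1],
    [0.0182,0.0084,0.0476,0.3,-6.1,1,1],
  ],
)

```text
time: 25.82
position: [0.6272, 0.2824, 0.1664]
tool_rot: [0.43, 0.864, -0.119, 0.232]
ft_force: [0.8, -0.1, -0.4]
grip_width: 0.0871
```

Call:
drive_tool(
  series=[
    [0.018,0.008,0.035,0.2,-6.1,1,1],
    [0,0,0,0,0,0,1],
    [0,0,0,0,0,0,1],
  ],
)

```text
time: 26.2
position: [0.636, 0.2867, 0.1302]
tool_rot: [0.431, 0.847, -0.139, 0.278]
ft_force: [0.9, -0.5, 0.5]
grip_width: 0.0871
```

```bash
python3 - <<'E'
from h import *
p,R=pick([.6728,.2322],126,36,off=.008)
plan(p-R[:,2]*.07,R)
E
```

```text
now [0.636  0.2867 0.1302] t 26.2 q [ 0.5214  0.7817  1.3869 -0.75    1.036   0.308 ] w 0.0871
shift mm, before turn [11.1927 -2.5008 62.3479] after turn [10.999  -2.2494 62.3919] turn deg [0.2326 0.1776 0.0096]
```

Call:
drive_tool(
  series=[
    [0.011,-0.0022,0.03,0,0,0,1],
    [0,0,0.032,0,0,0,1],
    [0,0,0,0,0,0,1],
    [0,0,0,0,0,0,1],
  ],
)

```text
time: 26.7
position: [0.6516, 0.2644, 0.0755]
tool_rot: [0.431, 0.847, -0.138, 0.279]
ft_force: [-0.3, 1.5, 0.6]
grip_width: 0.0866
```

```bash
python3 - <<'E'
from h import *
p,R=pick([.6728,.2322],126,36,off=.008)
plan(p,R)
im,P=cloud('side');x,y,z=P[...,0],P[...,1],P[...,2];H,S,V=cv2.split(cv2.cvtColor(im,cv2.COLOR_BGR2HSV))
m=(H>90)&(H<120)&(S>40)&(z>.01)&(z<.075)&(y>.15)&(x>.55)&(x<.85);print(m.sum(),np.median(P[m],0))
E
```

```text
now [0.6516 0.2644 0.0755] t 26.7 q [ 0.4814  0.8545  1.4112 -0.8066  0.9415  0.3662] w 0.0866
shift mm, before turn [ 1.1297 -2.3132 72.1052] after turn [ 0.8338 -1.777  72.1244] turn deg [ 0.4243  0.2386 -0.1244]
134 [0.6819 0.2188 0.0511]
```

Call:
drive_tool(
  series=[
    [0.001,-0.002,0.024,0.4,0.2,0,1],
    [0,0,0.024,0,0,0,1],
    [0,0,0.024,0,0,0,1],
    [0,0,0,0,0,0,1],
    [0,0,0,0,0,0,0.5],
  ],
)

```text
time: 27.38
position: [0.6727, 0.2292, 0.0125]
tool_rot: [0.432, 0.848, -0.142, 0.274]
ft_force: [-0.1, 0.2, 0.3]
grip_width: 0.0827
```

Call:
drive_tool(
  series=[
    [0,0,0,0,0,0,0.5],
    [0,0,0,0,0,0,0.5],
    [0,0,0,0,0,0,0.5],
    [0,0,0,0,0,0,0.5],
  ],
)

```text
time: 27.88
position: [0.6731, 0.2302, 0.0139]
tool_rot: [0.431, 0.848, -0.141, 0.275]
ft_force: [-0.2, 1.7, 3.5]
grip_width: 0.0629
```

```bash
python3 - <<'E'
from h import *
p,R=pick([.6728,.2322],126,36,off=.008)
plan(p,R)
rows(robot.get_obs()['position']+[-.04,0,.36],None,8,.5)
E
```

```text
now [0.6731 0.2302 0.0139] t 27.88 q [ 0.4209  0.9441  1.4144 -0.87    0.8528  0.407 ] w 0.0629
shift mm, before turn [-2.7649  0.9482 -1.3927] after turn [-2.7631  0.9539 -1.3923] turn deg [-0.0692  0.0155  0.085 ]
now [0.6731 0.2302 0.0139] t 27.88 q [ 0.4209  0.9441  1.4144 -0.87    0.8528  0.407 ] step 0.04527692569068708 0.0
[-0.0241, -0.0041, -0.0381, 0.0, 0.0, 0.0, 0.5]
[-0.0241, -0.0041, -0.0381, 0.0, 0.0, 0.0, 0.5]
[-0.0241, -0.0041, -0.0381, 0.0, 0.0, 0.0, 0.5]
[-0.0241, -0.0041, -0.0381, 0.0, 0.0, 0.0, 0.5]
[-0.0241, -0.0041, -0.0381, 0.0, 0.0, 0.0, 0.5]
[-0.0241, -0.0041, -0.0381, 0.0, 0.0, 0.0, 0.5]
[-0.0241, -0.0041, -0.0381, 0.0, 0.0, 0.0, 0.5]
[-0.0241, -0.0041, -0.0381, 0.0, 0.0, 0.0, 0.5]
```

Call:
drive_tool(
  series=[
    [-0.024,-0.004,-0.038,0,0,0,0.5],
    [-0.024,-0.004,-0.038,0,0,0,0.5],
    [-0.024,-0.004,-0.038,0,0,0,0.5],
    [-0.024,-0.004,-0.038,0,0,0,0.5],
    [-0.024,-0.004,-0.038,0,0,0,0.5],
  ],
)

```text
time: 28.5
position: [0.6475, 0.2297, 0.238]
tool_rot: [0.431, 0.848, -0.142, 0.274]
ft_force: [0.4, 0.1, -1.2]
grip_width: 0.0631
```

Call:
drive_tool(
  series=[
    [-0.024,-0.004,-0.038,0,0,0,0.5],
    [-0.024,-0.004,-0.038,0,0,0,0.5],
    [-0.024,-0.004,-0.038,0,0,0,0.5],
    [-0.024,-0.004,-0.038,0,0,0,0.5],
    [0,0,0,0,0,0,0.5],
  ],
)

```text
time: 29.12
position: [0.63, 0.2309, 0.4217]
tool_rot: [0.432, 0.847, -0.139, 0.277]
ft_force: [-0.2, -0.0, -1.5]
grip_width: 0.0629
```

```bash
python3 - <<'E'
from h import *
print(robot.get_obs()['grip_width'])
rows([.50,-.02,.43],down(np.radians(-30)),10,.5)
E
```

```text
0.06287555543452612
now [0.63   0.2309 0.4217] t 29.12 q [ 0.4497  0.4402  1.1912 -0.6268  1.413  -0.1058] step 0.028272948190195622 7.413939061365694
[-0.0108, -0.0253, 0.0067, 2.1, 3.18, 6.36, 0.5]
[-0.0139, -0.0236, 0.0069, 2.1, 3.18, 6.36, 0.5]
[-0.0168, -0.0217, 0.0069, 2.1, 3.18, 6.36, 0.5]
[-0.0195, -0.0194, 0.0066, 2.1, 3.18, 6.36, 0.5]
[-0.0218, -0.0169, 0.0061, 2.1, 3.18, 6.36, 0.5]
[-0.0239, -0.0141, 0.0054, 2.1, 3.18, 6.36, 0.5]
[-0.0256, -0.0112, 0.0045, 2.1, 3.18, 6.36, 0.5]
[-0.0269, -0.0081, 0.0034, 2.1, 3.18, 6.36, 0.5]
[-0.0277, -0.005, 0.0022, 2.1, 3.18, 6.36, 0.5]
[-0.0282, -0.0018, 0.0007, 2.1, 3.18, 6.36, 0.5]
```

Call:
drive_tool(
  series=[
    [-0.0108,-0.0253,0.0067,2.1,3.2,6.4,0.5],
    [-0.0139,-0.0236,0.0069,2.1,3.2,6.4,0.5],
    [-0.0168,-0.0217,0.0069,2.1,3.2,6.4,0.5],
    [-0.0195,-0.0194,0.0066,2.1,3.2,6.4,0.5],
    [-0.0218,-0.0169,0.0061,2.1,3.2,6.4,0.5],
  ],
)

```text
time: 29.75
position: [0.5626, 0.1043, 0.4193]
tool_rot: [0.687, 0.709, -0.078, 0.141]
ft_force: [0.6, 0.2, -0.7]
grip_width: 0.063
```

Call:
drive_tool(
  series=[
    [-0.0239,-0.0141,0.0054,2.1,3.2,6.4,0.5],
    [-0.0256,-0.0112,0.0045,2.1,3.2,6.4,0.5],
    [-0.0269,-0.0081,0.0034,2.1,3.2,6.4,0.5],
    [-0.0277,-0.005,0.0022,2.1,3.2,6.4,0.5],
    [-0.0282,-0.0018,0.0007,2.1,3.2,6.4,0.5],
  ],
)

```text
time: 30.38
position: [0.4973, -0.0208, 0.4246]
tool_rot: [0.869, 0.495, -0.004, -0.004]
ft_force: [-0.2, -0.5, -1.0]
grip_width: 0.0629
```

```bash
python3 - <<'E'
from h import *
p,R=place(-.058,48,off=.008)
print(robot.get_obs()['grip_width'],p)
rows(p+[-.02,-.0,.29],down(np.radians(-95)),9,.5)
E
```

```text
0.06290194108322923 [ 0.4878 -0.357   0.0383]
now [ 0.4973 -0.0208  0.4246] t 30.38 q [-0.2672  0.1704  1.425   0.0008  1.5573  0.2671] step 0.038996520652116506 7.154349263171673
[-0.0338, 0.0163, 0.0106, -0.05, 0.05, 7.15, 0.5]
[-0.0315, 0.0204, 0.0106, -0.05, 0.05, 7.15, 0.5]
[-0.0287, 0.0242, 0.0106, -0.05, 0.05, 7.15, 0.5]
[-0.0255, 0.0275, 0.0106, -0.05, 0.05, 7.15, 0.5]
[-0.0219, 0.0305, 0.0106, -0.05, 0.05, 7.15, 0.5]
[-0.0179, 0.033, 0.0106, -0.05, 0.05, 7.15, 0.5]
[-0.0137, 0.0349, 0.0106, -0.05, 0.05, 7.15, 0.5]
[-0.0093, 0.0364, 0.0106, -0.05, 0.05, 7.15, 0.5]
[-0.0047, 0.0372, 0.0107, -0.05, 0.05, 7.15, 0.5]
```

Call:
drive_tool(
  series=[
    [-0.0338,0.0163,0.0106,0,0,7.2,0.5],
    [-0.0315,0.0204,0.0106,0,0,7.2,0.5],
    [-0.0287,0.0242,0.0106,0,0,7.2,0.5],
    [-0.0255,0.0275,0.0106,0,0,7.2,0.5],
    [-0.0219,0.0305,0.0106,0,0,7.2,0.5],
  ],
)

```text
time: 31.0
position: [0.4816, -0.2078, 0.3711]
tool_rot: [0.979, 0.202, -0.005, -0.003]
ft_force: [0.4, 0.5, -0.3]
grip_width: 0.0629
```

Call:
drive_tool(
  series=[
    [-0.0179,0.033,0.0106,0,0,7.2,0.5],
    [-0.0137,0.0349,0.0106,0,0,7.2,0.5],
    [-0.0093,0.0364,0.0106,0,0,7.2,0.5],
    [-0.0047,0.0372,0.0107,0,0,7.2,0.5],
    [0,0,0,0,0,0,0.5],
  ],
)

```text
time: 31.62
position: [0.4677, -0.3582, 0.3275]
tool_rot: [0.999, -0.047, -0.006, -0.002]
ft_force: [-0.7, -0.0, -1.4]
grip_width: 0.0626
```

```bash
python3 - <<'E'
from h import *
p,R=place(-.058,48,off=.008)
print(robot.get_obs()['grip_width'],p)
rows(p+[-.01,-.0,.19],R,8,.5)
E
```

```text
0.06257988072333502 [ 0.4878 -0.357   0.0383]
now [ 0.4677 -0.3582  0.3275] t 31.62 q [-0.8406  0.3824  1.3806 -0.005   1.3894  0.8255] step 0.012463807885081531 6.080802925849064
[0.0014, -0.0002, 0.0124, -0.01, 6.08, -0.05, 0.5]
[0.0001, -0.0002, 0.0125, -0.01, 6.08, -0.05, 0.5]
[-0.0013, -0.0002, 0.0124, -0.01, 6.08, -0.05, 0.5]
[-0.0026, -0.0002, 0.0122, -0.01, 6.08, -0.05, 0.5]
[-0.0038, -0.0002, 0.0119, -0.01, 6.08, -0.05, 0.5]
[-0.0051, -0.0002, 0.0114, -0.01, 6.08, -0.05, 0.5]
[-0.0062, -0.0002, 0.0108, -0.01, 6.08, -0.05, 0.5]
[-0.0074, -0.0003, 0.0101, -0.01, 6.08, -0.05, 0.5]
```

Call:
drive_tool(
  series=[
    [0.0014,0,0.0124,0,6.1,0,0.5],
    [0,0,0.0125,0,6.1,0,0.5],
    [-0.0013,0,0.0124,0,6.1,0,0.5],
    [-0.0026,0,0.0122,0,6.1,0,0.5],
    [-0.0038,0,0.0119,0,6.1,0,0.5],
  ],
)

```text
time: 32.25
position: [0.4756, -0.3553, 0.2681]
tool_rot: [0.964, -0.043, 0.261, 0.011]
ft_force: [1.0, 0.0, -1.8]
grip_width: 0.0627
```

Call:
drive_tool(
  series=[
    [-0.0051,0,0.0114,0,6.1,0,0.5],
    [-0.0062,0,0.0108,0,6.1,0,0.5],
    [-0.0074,0,0.0101,0,6.1,0,0.5],
    [0,0,0,0,0,0,0.5],
    [0,0,0,0,0,0,0.5],
  ],
)

```text
time: 32.88
position: [0.4804, -0.3567, 0.2331]
tool_rot: [0.913, -0.04, 0.405, 0.017]
ft_force: [0.3, -0.7, -1.1]
grip_width: 0.0632
```

```bash
python3 - <<'E'
from h import *
p,R=place(-.058,48,off=.008)
plan(p,R);plan(p+[0,0,.04],R)
E
```

```text
now [ 0.4804 -0.3567  0.2331] t 32.88 q [-1.1892  0.4224  2.014   1.3033  0.7557 -0.5636] w 0.0632
shift mm, before turn [-139.417    -0.0159  136.3223] after turn [-139.8833   -0.4127  135.8432] turn deg [-0.1038  0.1964 -0.0616]
now [ 0.4804 -0.3567  0.2331] t 32.88 q [-1.1892  0.4224  2.014   1.3033  0.7557 -0.5636] w 0.0632
shift mm, before turn [-109.7832   -0.0964  109.4554] after turn [-110.1575   -0.4127  109.078 ] turn deg [-0.1038  0.1964 -0.0616]
```

Call:
drive_tool(
  series=[
    [-0.0275,0,0.0275,0,0,0,0.5],
    [-0.0275,0,0.0275,0,0,0,0.5],
    [-0.0275,0,0.0275,0,0,0,0.5],
    [-0.0275,0,0.027,0,0,0,0.5],
    [0,0,0,0,0,0,0.5],
  ],
)

```text
time: 33.5
position: [0.4882, -0.3569, 0.0761]
tool_rot: [0.913, -0.041, 0.405, 0.015]
ft_force: [0.2, 0.8, -0.2]
grip_width: 0.0627
```

```bash
python3 - <<'E'
from h import *
p,R=place(-.058,48,off=.008)
plan(p,R)
im,P=cloud('side');a=im[160:290,180:310];im2,P=cloud('scene');b=im2[160:290,250:380]
save('s6.png',np.hstack([a,b]),s=3)
E
```

```text
now [ 0.4882 -0.3569  0.0761] t 33.5 q [-1.1724  0.7869  2.0777  1.7891  0.7375 -1.1952] w 0.0627
shift mm, before turn [-28.2743   0.2984  25.0777] after turn [-28.3756   0.109   24.9646] turn deg [-0.2428  0.2306 -0.1685]
```

View pics/s6.png

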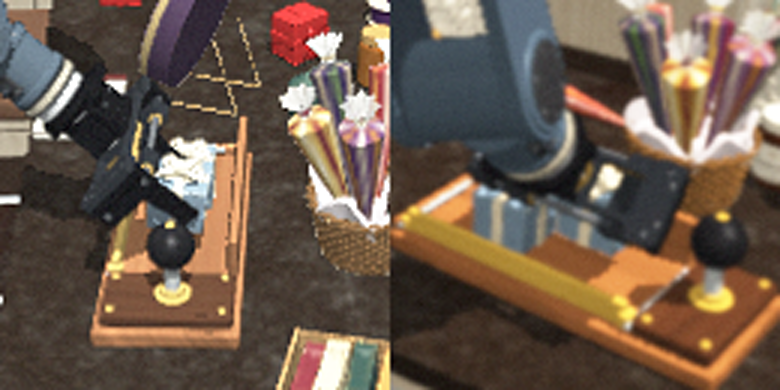

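B hovers upright, slightly tilted, beside A and clear of the ball. Lowering and releasing.

Call:
drive_tool(
  series=[
    [-0.0115,0,0.0105,0,0,0,0.5],
    [-0.0115,0,0.0105,0,0,0,0.5],
    [-0.002,0,0.002,0,0,0,0.5],
    [0,0,0,0,0,0,0.5],
    [0,0,0,0,0,0,0.5],
  ],
)

```text
time: 34.22
position: [0.4882, -0.3578, 0.0452]
tool_rot: [0.913, -0.04, 0.406, 0.018]
ft_force: [-0.0, 0.2, -0.8]
grip_width: 0.063
```

```bash
python3 - <<'E'
from h import *
p,R=place(-.058,48,off=.008)
plan(p,R)
E
```

```text
now [ 0.4882 -0.3578  0.0452] t 34.23 q [-1.1733  0.8632  2.0779  1.875   0.7591 -1.312 ] w 0.063
shift mm, before turn [-5.4506 -0.7856  4.3055] after turn [-5.4547 -0.7855  4.3003] turn deg [-0.0038  0.0542  0.0035]
```

Call:
drive_tool(
  series=[
    [-0.003,0,0.0025,0,0,0,0.5],
    [-0.002,0,0.0015,0,0,0,0.5],
    [0,0,0,0,0,0,0.5],
    [0,0,0,0,0,0,0.5],
  ],
)

```text
time: 34.72
position: [0.4879, -0.3578, 0.0414]
tool_rot: [0.911, -0.041, 0.409, 0.018]
ft_force: [-12.1, 0.7, 19.9]
grip_width: 0.0627
```

Contact. Releasing and backing off.

Call:
drive_tool(
  series=[
    [0,0,0,0,0,0,0.76],
    [0,0,0,0,0,0,0.82],
    [0,0,0,0,0,0,0.92],
    [0,0,0,0,0,0,0.92],
    [0,0,0,0,0,0,0.92],
  ],
)

```text
time: 35.35
position: [0.4875, -0.3572, 0.0373]
tool_rot: [0.913, -0.041, 0.405, 0.017]
ft_force: [0.1, -0.8, 0.3]
grip_width: 0.0796
```

Call:
drive_tool(
  series=[
    [0,0,-0.02,0,0,0,0.92],
    [0,0,-0.04,0,0,0,0.92],
    [0,0,-0.04,0,0,0,0.92],
    [0.02,0,-0.04,0,0,0,0.92],
    [0.04,0,-0.04,0,0,0,0.92],
  ],
)

```text
time: 35.98
position: [0.3923, -0.3489, 0.2032]
tool_rot: [0.913, -0.043, 0.404, 0.016]
ft_force: [1.5, -1.1, 1.0]
grip_width: 0.0798
```

```bash
python3 - <<'E'
from h import *
o=robot.get_obs();print(o['position'],o['q'],o['grip_width'])
im,P=cloud('side');a=im[160:290,180:310];im2,P,X,Y=rail();b=im2[160:290,250:380]
save('s7.png',np.hstack([a,b]),s=3)
z=P[...,2]
for lo,hi in((-.13,-.01),(-.01,.12)):
    m=(Y>lo)&(Y<hi)&(X>-.05)&(X<.05)&(z>.06)&(z<.074);q=np.c_[X[m],Y[m]]*1000;print(len(q),cv2.minAreaRect(q.astype(np.float32)),np.median(z[m]))
E
```

```text
[ 0.3923 -0.3489  0.2032] [-1.4064  0.4464  2.1682  1.3255  0.8315 -0.843 ] 0.07978973169152308
rail inner x mm (closed -15, open -60): -62.02619136459115 175
281 ((-5.8726654052734375, -60.32357406616211), (69.29403686523438, 66.82347106933594), 0.03348550200462341) 0.0673403151078074
250 ((-3.9207401275634766, 38.043724060058594), (64.22785186767578, 65.58576202392578), 1.7070273160934448) 0.06721744339396776
```

View pics/s7.png

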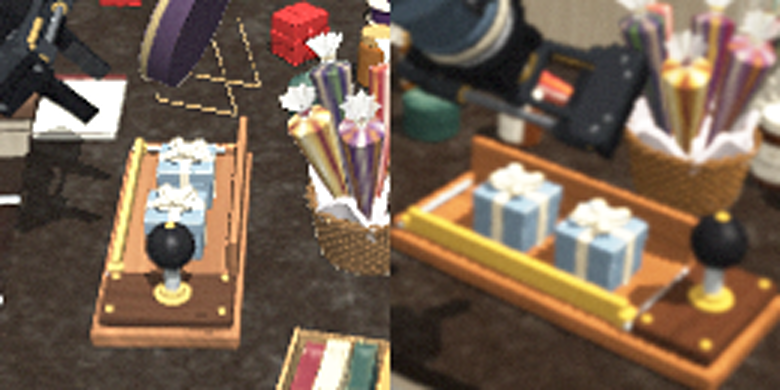

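Both boxes stand square on the shelf, bows up, with the rail open at (160,245) in the right-hand view. Now going to the knob to close the rail.

```bash
python3 - <<'E'
from h import *
rows([.42,-.38,.34],down(np.radians(-95)),6)
E
```

```text
now [ 0.394  -0.3505  0.2084] t 36.08 q [-1.4044  0.4364  2.1659  1.3295  0.8329 -0.8481] step 0.022898999185788426 8.014426506786043
[0.0195, 0.0047, -0.0111, 0.09, -8.01, 0.02, 1]
[0.0177, 0.0047, -0.0137, 0.09, -8.01, 0.02, 1]
[0.0157, 0.0046, -0.0161, 0.09, -8.01, 0.02, 1]
[0.0133, 0.0046, -0.0181, 0.09, -8.01, 0.02, 1]
[0.0106, 0.0046, -0.0198, 0.09, -8.01, 0.02, 1]
[0.0078, 0.0045, -0.0211, 0.09, -8.01, 0.02, 1]
```

Call:
drive_tool(
  series=[
    [0.0195,0.0047,-0.011,0,-8,0,1],
    [0.0177,0.0047,-0.0137,0,-8,0,1],
    [0.0157,0.0046,-0.016,0,-8,0,1],
    [0.0133,0.0046,-0.018,0,-8,0,1],
    [0.0106,0.0046,-0.02,0,-8,0,1],
  ],
)

```text
time: 36.7
position: [0.4064, -0.3644, 0.2909]
tool_rot: [0.991, -0.034, 0.128, -0.008]
ft_force: [1.4, 0.1, -0.2]
grip_width: 0.0871
```

Call:
drive_tool(
  series=[
    [0.0078,0.0045,-0.021,0,-8,0,1],
    [0,0,0,0,0,0,1],
    [0,0,0,0,0,0,1],
  ],
)

```text
time: 37.08
position: [0.4083, -0.3684, 0.3107]
tool_rot: [0.998, -0.033, 0.061, -0.012]
ft_force: [-0.4, -0.2, -0.2]
grip_width: 0.0868
```

```bash
python3 - <<'E'
from h import *
rows([.4637,-.4695,.20],down(np.radians(22)),12)
E
```

```text
now [ 0.4083 -0.3684  0.3107] t 37.08 q [-1.0026  0.2989  1.565   0.1214  1.2305  0.5969] step 0.013316297966061872 9.663121935089935
[0.004, 0.0084, 0.0096, 0.5, -0.5, -9.64, 1]
[0.0026, 0.009, 0.0094, 0.5, -0.5, -9.64, 1]
[0.0012, 0.0094, 0.0093, 0.5, -0.5, -9.64, 1]
[-0.0003, 0.0096, 0.0093, 0.5, -0.5, -9.64, 1]
[-0.0019, 0.0095, 0.0092, 0.5, -0.5, -9.64, 1]
[-0.0033, 0.0091, 0.0091, 0.5, -0.5, -9.64, 1]
[-0.0047, 0.0085, 0.0091, 0.5, -0.5, -9.64, 1]
[-0.006, 0.0077, 0.0091, 0.5, -0.5, -9.64, 1]
[-0.0072, 0.0066, 0.0091, 0.5, -0.5, -9.64, 1]
[-0.0081, 0.0054, 0.0091, 0.5, -0.5, -9.64, 1]
[-0.0088, 0.0041, 0.0091, 0.5, -0.5, -9.64, 1]
[-0.0093, 0.0026, 0.0092, 0.5, -0.5, -9.64, 1]
```

Call:
drive_tool(
  series=[
    [0.004,0.0084,0.0095,0.5,-0.5,-9.6,1],
    [0.0026,0.009,0.0094,0.5,-0.5,-9.6,1],
    [0.0012,0.0094,0.0093,0.5,-0.5,-9.6,1],
    [-0.0003,0.0096,0.0093,0.5,-0.5,-9.6,1],
    [-0.0019,0.0095,0.0092,0.5,-0.5,-9.6,1],
  ],
)

```text
time: 37.7
position: [0.4305, -0.4116, 0.2644]
tool_rot: [0.925, 0.378, 0.04, -0.008]
ft_force: [0.6, 0.6, -0.6]
grip_width: 0.0866
```

Call:
drive_tool(
  series=[
    [-0.0033,0.0091,0.0091,0.5,-0.5,-9.6,1],
    [-0.0047,0.0085,0.0091,0.5,-0.5,-9.6,1],
    [-0.006,0.0077,0.0091,0.5,-0.5,-9.6,1],
    [-0.0072,0.0066,0.0091,0.5,-0.5,-9.6,1],
    [-0.0081,0.0054,0.0091,0.5,-0.5,-9.6,1],
  ],
)

```text
time: 38.33
position: [0.4533, -0.4539, 0.2183]
tool_rot: [0.691, 0.723, 0.012, -0.003]
ft_force: [1.0, 0.2, 0.7]
grip_width: 0.087
```

Call:
drive_tool(
  series=[
    [-0.0088,0.0041,0.0091,0.5,-0.5,-9.6,1],
    [-0.0093,0.0026,0.0092,0.5,-0.5,-9.6,1],
    [0,0,0,0,0,0,1],
    [0,0,0,0,0,0,1],
  ],
)

```text
time: 38.83
position: [0.4635, -0.4712, 0.2017]
tool_rot: [0.564, 0.826, -0.0, 0.0]
ft_force: [-0.5, 0.3, -0.6]
grip_width: 0.087
```

```bash
python3 - <<'E'
from h import *
plan([.4637,-.4695,.0765],down(np.radians(22)))
E
```

```text
now [ 0.4635 -0.4712  0.2017] t 38.83 q [-0.9623  0.5982  1.3578 -0.0002  1.1846 -1.3347] w 0.087
shift mm, before turn [  1.6835   0.8311 125.2251] after turn [  1.5377   0.8563 125.2268] turn deg [ 0.0031  0.0623 -0.6607]
```

Call:
drive_tool(
  series=[
    [0.0015,0.0008,0.042,0,0,0,1],
    [0,0,0.042,0,0,0,1],
    [0,0,0.0412,0,0,0,1],
    [0,0,0,0,0,0,1],
    [0,0,0,0,0,0,0],
  ],
  squeeze=35,
)

```text
time: 39.45
position: [0.4658, -0.4716, 0.079]
tool_rot: [0.563, 0.827, -0.001, 0.003]
ft_force: [0.8, 0.4, -0.3]
grip_width: 0.0827
```

Call:
drive_tool(
  series=[
    [0,0,0,0,0,0,0],
    [0,0,0,0,0,0,0],
    [0,0,0,0,0,0,0],
    [0,0,0,0,0,0,0],
    [0,0,0,0,0,0,0],
  ],
)

```text
time: 40.08
position: [0.4642, -0.4715, 0.0781]
tool_rot: [0.562, 0.827, -0.002, 0.001]
ft_force: [-5.6, -1.1, 4.7]
grip_width: 0.048
```

Call:
drive_tool(
  series=[
    [0,0,0,0,0,8,0],
    [0,0,0,0,0,8,0],
    [0,0,0,0,0,8,0],
    [0,0,0,0,0,8,0],
    [0,0,0,0,0,8,0],
  ],
)

```text
time: 40.7
position: [0.4622, -0.4715, 0.0781]
tool_rot: [0.812, 0.583, -0.003, 0.0]
ft_force: [-10.1, -1.7, 7.6]
grip_width: 0.0482
```

```bash
python3 - <<'E'
from h import *
o=robot.get_obs();print(o['position'],o['ft_force'],o['moment'],o['q'][5],o['grip_width']);rail()
E
```

```text
[ 0.4622 -0.4715  0.0781] [-10.1335  -1.7116   7.6272] [-0.3807  1.9135  0.2016] -0.6322197584909097 0.04819755803222747
rail inner x mm (closed -15, open -60): -50.25492838616666 114
```

Call:
drive_tool(
  series=[
    [0,0,0,0,0,8,0],
    [0,0,0,0,0,8,0],
    [0,0,0,0,0,8,0],
    [0,0,0,0,0,8,0],
    [0,0,0,0,0,8,0],
  ],
)

```text
time: 41.38
position: [0.4606, -0.4702, 0.0781]
tool_rot: [0.963, 0.271, -0.004, -0.001]
ft_force: [-13.1, 0.1, 9.3]
grip_width: 0.0483
```

Call:
drive_tool(
  series=[
    [0,0,0,0,0,8,0],
    [0,0,0,0,0,8,0],
    [0,0,0,0,0,8,0],
    [0,0,0,0,0,8,0],
    [0,0,0,0,0,8,0],
  ],
)

```text
time: 42.0
position: [0.4602, -0.4683, 0.078]
tool_rot: [0.997, -0.075, -0.005, -0.001]
ft_force: [-13.2, 2.8, 11.5]
grip_width: 0.0484
```

```bash
python3 - <<'E'
from h import *
o=robot.get_obs();print(o['position'],o['ft_force'],o['moment'],o['q'][5],o['grip_width']);rail()
E
```

```text
[ 0.4602 -0.4683  0.078 ] [-13.1759   2.8162  11.5158] [0.6964 2.34   0.162 ] 0.7640141243843651 0.04844117041954272
rail inner x mm (closed -15, open -60): -26.46969605603838 106
```

Call:
drive_tool(
  series=[
    [0,0,0,0,0,8,0],
    [0,0,0,0,0,8,0],
    [0,0,0,0,0,8,0],
    [0,0,0,0,0,8,0],
    [0,0,0,0,0,0,0],
  ],
)

```text
time: 42.68
position: [0.462, -0.4679, 0.078]
tool_rot: [0.938, -0.346, -0.003, -0.0]
ft_force: [-9.8, 5.0, 11.0]
grip_width: 0.0484
```

```bash
python3 - <<'E'
from h import *
o=robot.get_obs();print(o['position'],o['ft_force'],o['moment'],o['q'][5],o['grip_width']);rail()
E
```

```text
[ 0.462  -0.4679  0.078 ] [-9.848   4.9556 10.9583] [ 0.7114  1.6992 -0.1766] 1.319611200303363 0.04840432534301014
rail inner x mm (closed -15, open -60): -18.163386124034652 111
```

Call:
drive_tool(
  series=[
    [0,0,0,0,0,8,0],
    [0,0,0,0,0,8,0],
    [0,0,0,0,0,5,0],
    [0,0,0,0,0,0,0],
    [0,0,0,0,0,0,0],
  ],
)

```text
time: 43.35
position: [0.4661, -0.4744, 0.0782]
tool_rot: [0.859, -0.511, 0.005, 0.004]
ft_force: [-1.8, -6.8, 0.6]
grip_width: 0.0486
```

```bash
python3 - <<'E'
from h import *
o=robot.get_obs();print(o['position'],o['ft_force'],o['moment'],o['q'][5],o['grip_width']);rail()
E
```

```text
[ 0.4661 -0.4744  0.0782] [-1.798  -6.7826  0.5811] [-1.03    0.503  -0.1097] 1.6854457803873113 0.04864114833218116
rail inner x mm (closed -15, open -60): -17.431545598768377 102
```

The rail reads -17.4 mm. It read -62.2 mm when fully open, so this is the full 45 mm, and it didn't move over the last 21° of turn: closed at the stop. Releasing.

Call:
drive_tool(
  series=[
    [0,0,0,0,0,0,0.7],
    [0,0,0,0,0,0,1],
    [0,0,0,0,0,0,1],
    [0,0,0,0,0,0,1],
    [0,0,0,0,0,0,1],
  ],
)

```text
time: 44.02
position: [0.4655, -0.4705, 0.0774]
tool_rot: [0.86, -0.511, 0.001, 0.001]
ft_force: [0.6, 0.7, 1.1]
grip_width: 0.0853
```

Call:
drive_tool(
  series=[
    [0,0,-0.04,0,0,0,1],
    [0,0,-0.05,0,0,0,1],
    [0,0,-0.06,0,0,0,1],
    [0,0,-0.06,0,0,0,1],
    [0,0,-0.06,0,0,0,1],
  ],
)

```text
time: 44.65
position: [0.4648, -0.4693, 0.3495]
tool_rot: [0.86, -0.511, 0.002, 0.001]
ft_force: [0.6, -0.5, -0.3]
grip_width: 0.0871
```

```bash
python3 - <<'E'
from h import *
im,P0=cloud('side');im2,P,X,Y=rail();b=im2[120:312,130:386];a=im[100:292,160:416]
save('f1.png',np.hstack([a,b]),s=1.56)
z=P[...,2]
for lo,hi in((-.13,-.01),(-.01,.12)):
    m=(Y>lo)&(Y<hi)&(X>-.013)&(X<.053)&(z>.06)&(z<.074);q=np.c_[X[m],Y[m]]*1000;print(len(q),cv2.minAreaRect(q.astype(np.float32)),np.median(z[m]))
for n,I,Q in(('side',im,P0),('scene',im2,P)):
    H,S,V=cv2.split(cv2.cvtColor(I,cv2.COLOR_BGR2HSV));k,l,st,ce=cv2.connectedComponentsWithStats(((H>92)&(H<118)&(S>40)&(V>90)&(Q[...,2]>.004)&(Q[...,2]<.1)&(Q[...,0]>.25)&(Q[...,0]<1)).astype(np.uint8))
    for i in range(1,k):
        if st[i,4]>10: print(n,ce[i],st[i,4],np.median(Q[l==i],0))
E
```

```text
rail inner x mm (closed -15, open -60): -16.86024396837743 140
230 ((19.831329345703125, -53.928592681884766), (79.57991027832031, 65.20527648925781), 89.57308197021484) 0.06754581414293648
197 ((19.809310913085938, 31.435855865478516), (65.4642105102539, 78.55143737792969), 0.25867515802383423) 0.06767185075923221
side [241.3333 214.6667] 15 [ 0.4815 -0.272   0.0669]
side [240.2258 220.3226] 31 [ 0.4743 -0.2892  0.0594]
side [252.7949 220.7949] 39 [ 0.5181 -0.2933  0.0554]
side [238.7333 231.2667] 15 [ 0.4672 -0.3743  0.0677]
side [250.5833 230.5833] 12 [ 0.5075 -0.371   0.0684]
side [250. 240.] 77 [ 0.5048 -0.3898  0.0422]
scene [284.5897 223.641 ] 39 [ 0.4705 -0.2409  0.0627]
scene [307.0833 227.5833] 12 [ 0.5164 -0.2935  0.0457]
scene [296.4366 229.3944] 71 [ 0.4681 -0.2825  0.0571]
scene [313.1707 235.439 ] 41 [ 0.4616 -0.3388  0.0635]
scene [325.7612 242.2239] 67 [ 0.4584 -0.3813  0.0564]
```

View pics/f1.png

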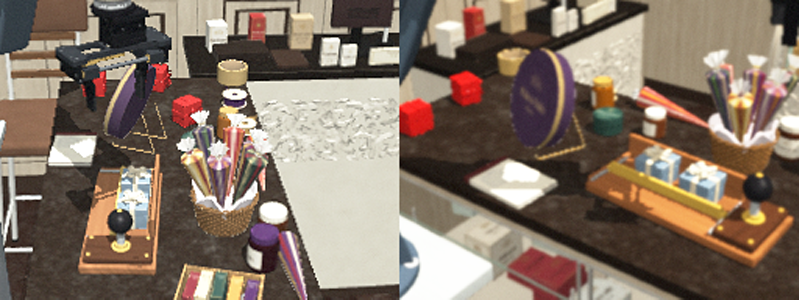

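Both boxes stand bow up behind the closed rail, at (655,165) and (705,180). The tin, jars and reds look undisturbed, and there's no other blue box on the counter. Handing in.

```bash
python3 -c "
from rig import robot
print(robot.get_obs()['ft_force']);print(robot.hand_in())"
```

```text
[ 0.16964408 -0.01063745 -0.29930242]
the job is handed in; nothing more can be done
None
```

The job is done and handed in at about 45 s of robot time. I turned the knob counter-clockwise until the rail was fully open and stood both blue gift boxes bow up on the shelf. Only two were there; the scene, side and wrist views showed no third. I then turned the knob clockwise until the rail was closed and backed the gripper clear.

**Rail:** its inner face measured −62.2 mm fully open and −16.9 mm after release, against nominal −60 and −15 mm. That is the full 45 mm of travel with an offset of about 2 mm. At each end it barely moved over the last 16–21° of turn (0.7 mm at most), so it was against its stop.

**Boxes:** the last picture shows both upright between the rail and the back board. Their lid tops are at about 67.6 mm against an expected 68 mm, and they are within half a degree of square.

**Other objects:** the tin, the jars and the red look-alikes looked unmoved in that picture, though I did not measure their positions again.

**Failed check:** my colour threshold missed the second box in one wrist view, so I located it again with a looser one before picking it up.

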